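Put away the mixed specimens in the museum store

TASK

Put these four specimens away in the blue trays where their kind is already kept: the squat jar with the jars, the two tall tubes with the tubes, the resin block with the resin block, each in the empty near compartment of its tray. The resin block has been bonded in the press: swing the clamp bar up and over until it stands clear, then slide the block straight out along the bed at least 50 mm, away from the end stop, before you lift it. Keep jar and tubes upright, set everything down gently (jar and tubes standing, block lying flat, white side down), and leave the specimens already in the trays where they are.

Things in the scene. Friction and masses are not known exactly. Their poses are not given: they have to be found in the camera images.
- jar_mid (a point): Loose squat glass jar with a white screw cap, upright cylinder 50 mm in diameter, 60 mm tall, about 100 g, standing on the table; a pale shell inside. The point is its centre, 30 mm above its foot; z is up along the jar.
- tube_a_mid (a point): Loose tall glass tube with a white stopper, upright cylinder 28 mm in diameter, 72 mm tall, about 45 g, standing on the table. The point is its centre, 36 mm above its foot; z is up along the tube. Same as tube_b.
- tube_b_mid (a point): The second loose tall glass tube, the same size and look as tube_a. The point is its centre, 36 mm above its foot.
- block_mid (a point): Clear resin block with a fish skeleton on a white backing, 76 (x) by 50 (y) by 12 mm (z), about 60 g, lying on the bed of the press, backing down, under the clamp bar. The point is its centre, 6 mm above its underside; its x is the press's x. The closed bar's pad covers its x from 10 to 30 mm; the near part, x -38 to 9 mm, is free and can be gripped across the 50 mm width.
- clamp_bar (a joint): Hinge angle of the press's clamp bar in rad: 0 closed on the block, grows as the bar's handle end is lifted, 1.57 upright, stop at 1.9. Friction hinge: it stays where it is left; lifting takes about 4 N at the handle.
- clamp_handle (a point): Middle of the clamp bar's handle, a round black rod 12 mm in diameter along x, 160 mm from the hinge axis; turns with the bar, y points to the hinge. Bar closed: 43.5 mm above the table. 58 mm of rod are free between the yoke's two arms, and 30 mm between rod and cross piece. It rises in an arc and may turn between the fingers.
- press_bed (a point): Fixed bonding press. The point is on the bed's upper face (22 mm above the table) under the middle of the block; x points to the end stop (41 mm away), -x to the open end towards the robot, y to the hinge. Bed 36 mm wide (less than the block) for x -30 to 4 mm; beyond, 70 mm with fences 6 mm high, 3 mm beside the block. Base plate 8 mm high. Hinge axis: along x through y = 80 mm, z = 21.5 mm.
- jar_tray_bay (a point): Fixed blue tray (176 by 128 mm, walls 30 mm high, 4 mm thick) whose far compartment holds two squat jars. The point is the floor centre of its empty near compartment, 4 mm above the table, which is 104 mm (x) by 120 mm (y) inside with a divider 22 mm high at its far (+x) side. The stored jars stand 86 mm farther on in x.
- tube_tray_bay (a point): Blue tray exactly like jar_tray, whose far compartment already holds two tall tubes. The point is the centre of the floor of its empty near compartment (104 by 120 mm), 4 mm above the table; there both loose tubes go, side by side. The stored tubes' centres are 86 mm farther on in x.
- block_tray_bay (a point): Blue tray exactly like jar_tray, whose far compartment already holds a resin block. The point is the centre of the floor of its empty near compartment (104 by 120 mm), 4 mm above the table. The stored block's centre is 86 mm farther on in x.

How it is judged:
By the outcome, as a careful person would: the job done as asked, in the order asked, and still so for the second after the job is handed in, with the robot touching nothing.
It also fails if it takes over 106 s, if anything falls off the work surface, if the arm or the gripper's body presses on something with over 40 N, if the wrist force passes 120 N, or if a joint passes its speed limit or range.

ROBOT

A 6-joint arm with a two-finger parallel gripper is mounted at the origin on the work surface. World frame = base frame: x ahead of the robot, y to its left, z up, the work surface at z = 0. Lengths are in mm, angles in rad, forces in N, time in s.
With the tool pointing down it reaches from about 350 to 975 mm from the base axis. Payload 7.1 kg.
Tool frame: the origin (TCP) lies on the centre line of the jaws, within the pads' length; the fingertips stand 8 mm ahead of it and the grasp point (between the pads) lies 11 mm behind it; x points along the fingers, z is the direction in which the jaws open and shut, and the axes are right-handed (so a half turn about x gives the same grasp; the last joint's range is limited). The gripper opens to 88 mm and grips with 3 to 60 N. Pads are 20 mm wide; open, the fingers measure 115 mm over their backs; the gripper's body (75 mm by 178 mm) begins 61 mm behind the grasp point.
Start: joints at [-1.142, 0.423, 1.63, -0, 1.089, -0.019], TCP at [270.629, -563.351, 230.675] pointing down, gripper open.
Joint ranges: [-3, 3], [-0.9, 2.11], [0.09, 2.58], [-1.31, 4.45], [0.11, 2.69], [-2.54, 2.54]. Speed limits (rad/s): [2.39, 2.39, 3.01, 3.14, 3.14, 3.14].

INTERFACE

Orientations are given as a rotation vector (axis times angle).
In Python, from workcell import status, get_image, camera_params, close_job gives the robot as it stands. The module is installed in compiled form; this text tells all that it offers.
- The arm moves only by the tool apply_moves, never from a script. Its argument "increments" is a list of rows, each a list of 7 numbers: the closure in counts, from 0 (fully open) to 255 (shut), then the shift along the tool's x, y, z in mm, then the turn, a rotation vector about the tool's x, y, z in degrees. A call has exactly 8 rows; each row shifts and turns the commanded pose from where the row before left it, along the tool's axes as they then stand; what a row does not reach is not made up. A row lasts 1/8 s, in which the tool goes at most 62.5 mm and 10.7 degrees, less where a joint would pass 70% of its speed; a pose out of reach is approached as far as the arm can. A call with a gripper value outside its range is refused whole. The fingers move at their own pace and stop on an object; the grip force is fixed at half the most. Time passes only in rows, so rows that do not move let the fingers close, or fill a call up. It gives the time, the measured TCP pose, the force and the opening at its end, in the units of the state.
- status.get_obs(): the state, without advancing time (a new reading comes with each control period).
- get_image(name): name is "scene" or "top" or "wrist"; returns the picture (480x640x3 uint8, red, green, blue); there is no depth.
- camera_params(name): a dict with "camera_matrix" (3x3 intrinsics, pixels), "rvec" (rotation vector, rad) and "tvec" (3), from world to camera coordinates, as OpenCV has them; the wrist camera has in their place "T_tool_cam" (4x4, takes a point from camera to tool coordinates, whose origin is the TCP and whose axes are the tool frame's). Camera axes: x right, y down, z forward; pixel columns grow to the right and rows downward; lengths in mm; the calibration is good to about 2 mm. A picture is of the moment at which its call begins: read the wrist's pose just before it. camera_params takes no time and is no camera call.
- close_job(): hands the job in, once; it reports no verdict.
The state is a dict: "t": time; "qpos": joint angles; "qvel": joint speeds; "joint_torque": joint torques, N m; "ee_pos": TCP position; "orientation": TCP orientation; "ft_force": force on the tool from outside, world axes, zero at the start; "moment": the same for the moment, N m; "width": finger opening in mm.
Only numpy, scipy, OpenCV 4.12 (cv2) and the standard library are available. Lean on these libraries where they do the work, as an engineer would, in place of code of your own. Each camera call takes 0.05 s, during which the arm holds its last target.

## Working session

There is one attempt and no reset: what is moved stays moved. The work goes in short steps, Python scripts to look and compute and a tool call to move; the robot and the scene stay as the last step left them, time stands still between calls to the robot, and variables do not carry over. Pictures are saved under pics/ and viewed, and the job is handed in when it is done.

Besides the shell and the picture viewer there is one more tool, called after "Request:" by a JSON object that holds its "fn" and its "kwargs", one argument or row to a line. apply_moves: Moves the arm, as the interface text tells. Its arguments: {"type":"object","properties":{"increments":{"type":"array"}},"required":["increments"]}

```bash
mkdir -p pics; ls; python3 - <<'E'
from workcell import status, get_image, camera_params
import cv2
o=status.get_obs(); print(o)
for n in ["scene","top","wrist"]:
    im=get_image(n); cv2.imwrite(f"pics/{n}0.png",im[:,:,::-1]); print(n,camera_params(n))
E
```

```text
pics
{'t': 0.0, 'qpos': array([-1.14199924e+00,  4.23837140e-01,  1.63068766e+00,  1.50500618e-05,
        1.08859972e+00, -1.90066991e-02]), 'qvel': array([-1.46068425e-05,  1.35861181e-03,  2.50510776e-04,  1.11095283e-03,
        7.92115663e-04,  1.25085181e-03]), 'joint_torque': array([-2.12637315e-03, -5.44638741e+01, -2.73664802e+01,  6.41887542e-02,
        2.27642379e-02, -1.52528742e-04]), 'ee_pos': array([ 270.41303185, -562.86791242,  229.90491858]), 'orientation': array([ 0.87420931,  1.38968446, -0.87281274]), 'ft_force': array([0.24874819, 0.59640855, 0.48762425]), 'moment': array([ 0.0435118 , -0.01394289, -0.01969917]), 'width': 87.43499868804544}
scene {'camera_matrix': array([[517.53411475,   0.        , 316.3568231 ],
       [  0.        , 517.53411475, 234.27822747],
       [  0.        ,   0.        ,   1.        ]]), 'rvec': array([ 2.08430678,  1.48251103, -0.51921585]), 'tvec': array([-230.87779184, -343.54034023, 1308.88067731])}
top {'camera_matrix': array([[519.352306  ,   0.        , 313.30281245],
       [  0.        , 519.352306  , 235.18545104],
       [  0.        ,   0.        ,   1.        ]]), 'rvec': array([ 2.14040298, -2.10118523,  0.19560293]), 'tvec': array([ 35.17561617, 552.14162855, 870.97759997])}
wrist {'camera_matrix': array([[411.48625983,   0.        , 320.50219412],
       [  0.        , 411.48625983, 230.27396273],
       [  0.        ,   0.        ,   1.        ]]), 'T_tool_cam': array([[ 7.13463743e-04, -2.91987250e-01,  9.56421945e-01,
        -1.53954673e+02],
       [-1.00083712e-03, -9.56421918e-01, -2.91986495e-01,
         8.08542766e+01],
       [ 9.99999245e-01, -7.48900811e-04, -9.74604042e-04,
        -1.74349488e-01],
       [ 0.00000000e+00,  0.00000000e+00,  0.00000000e+00,
         1.00000000e+00]])}
```

View pics/scene0.png

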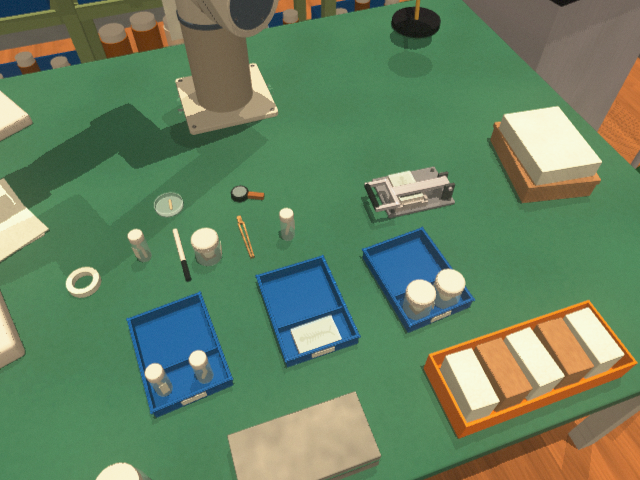

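View pics/top0.png

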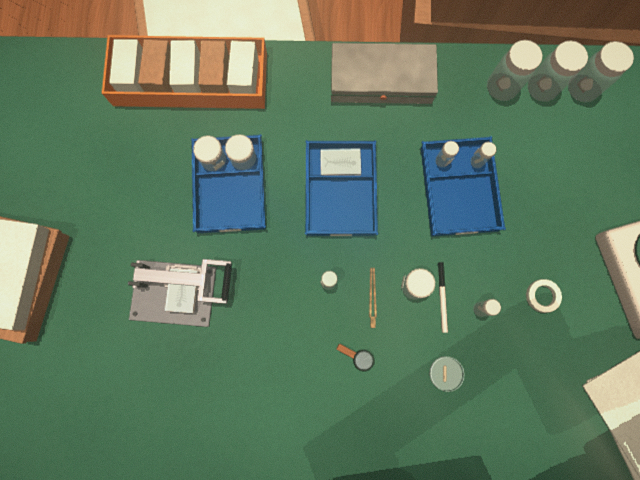

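View pics/wrist0.png

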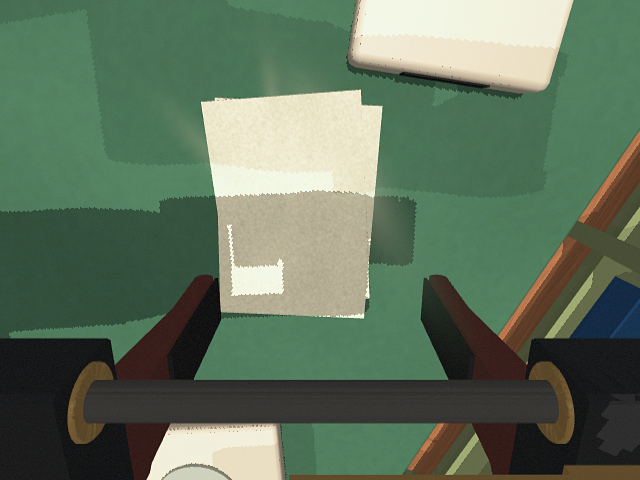

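Scene: trays (tubes right, block middle, jars left in top view), the press at top pixel (180,285), loose tubes at (329,281) and (488,308), jar at (420,284). Enlarging for readings.

```bash
python3 - <<'E'
import cv2
t=cv2.imread("pics/top0.png"); s=cv2.imread("pics/scene0.png")
def crop(im,x,y,w,h,f,n):
    c=cv2.resize(im[y:y+h,x:x+w],None,fx=f,fy=f,interpolation=cv2.INTER_CUBIC)
    for i in range(0,w,20):
        cv2.putText(c,str(x+i),(i*f,8),0,0.33,(0,255,255),1); cv2.line(c,(i*f,10),(i*f,14),(0,255,255),1)
    for i in range(0,h,20): cv2.putText(c,str(y+i),(0,i*f+4),0,0.33,(0,255,255),1);
    cv2.imwrite(f"pics/{n}.png",c)
crop(t,110,240,150,100,5,"t_press"); crop(t,180,125,200,120,4,"t_trays1"); crop(t,310,125,200,120,4,"t_trays2")
crop(t,310,255,200,80,4,"t_loose")
crop(s,350,160,120,70,6,"s_press"); crop(s,110,200,200,100,4,"s_loose"); crop(s,120,225,200,150,4,"s_trays1"); crop(s,250,225,230,150,3,"s_trays2")
E
```

```text
(no output)
```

View pics/t_press.png

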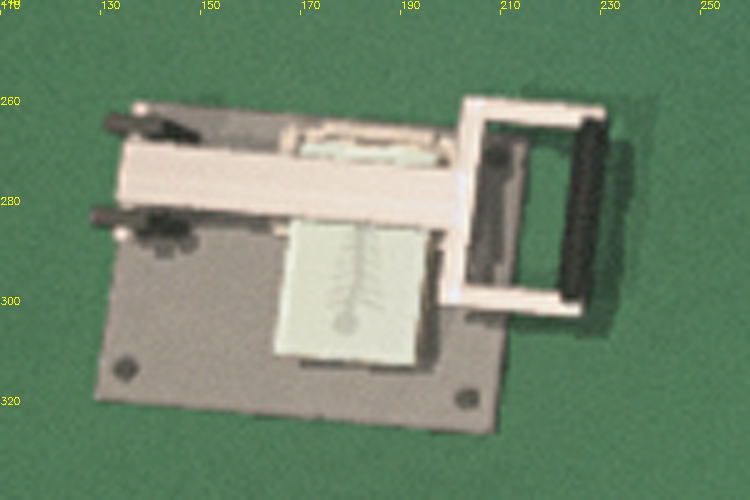

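View pics/s_press.png

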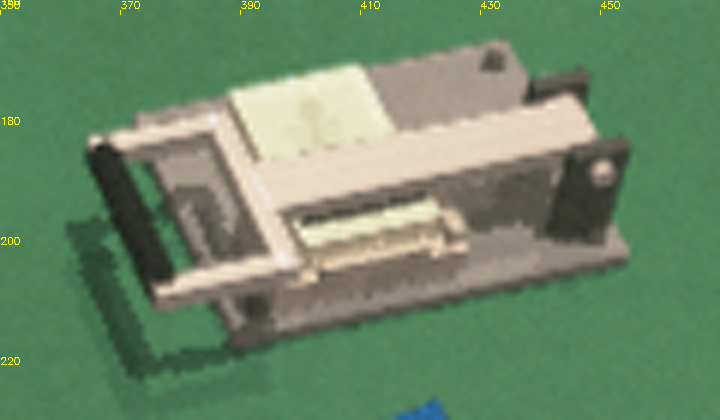

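View pics/t_loose.png

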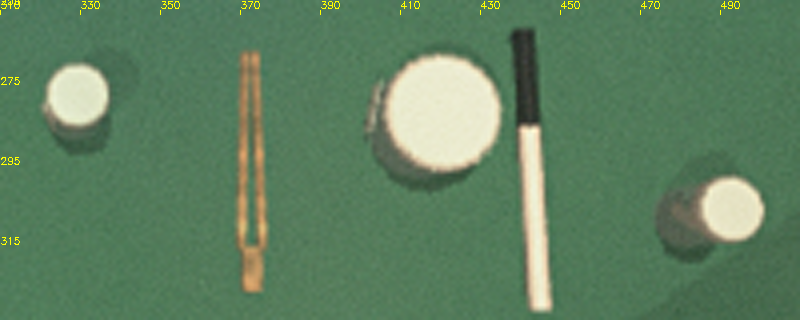

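View pics/s_loose.png

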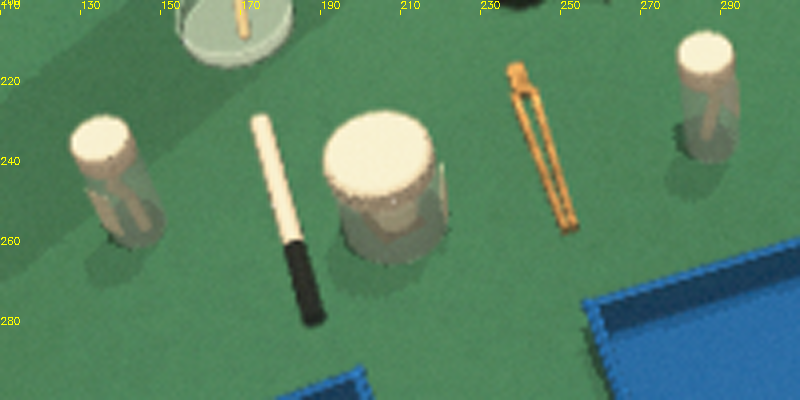

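View pics/t_trays1.png

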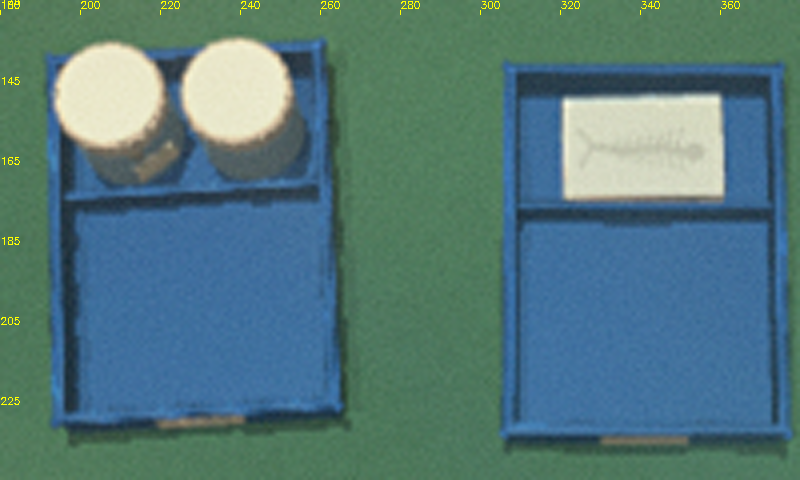

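View pics/t_trays2.png

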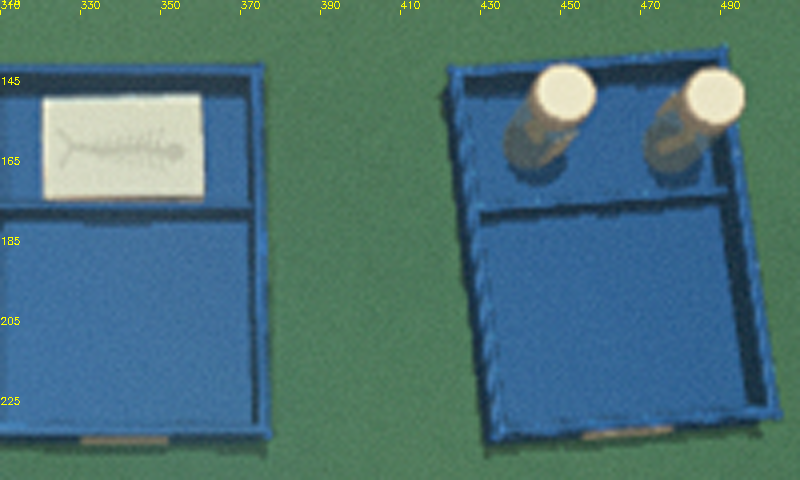

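View pics/s_trays1.png

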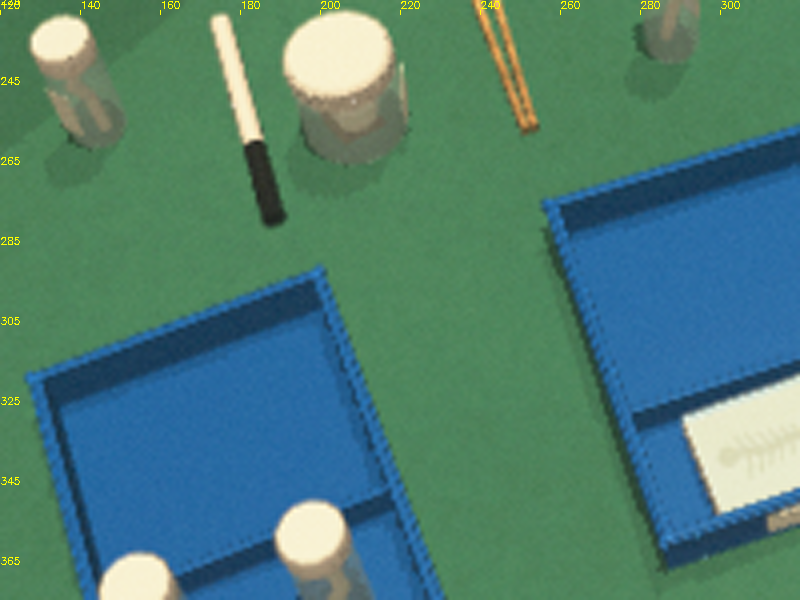

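View pics/s_trays2.png

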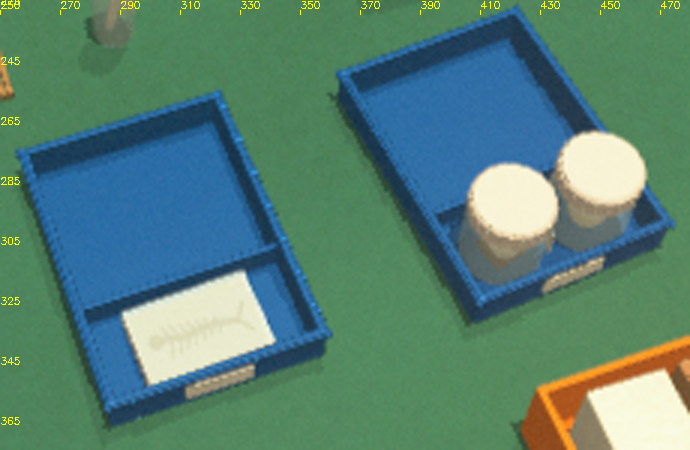

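```bash
cat > h.py <<'E'
import numpy as np, cv2
from scipy.spatial.transform import Rotation as R
from workcell import status, get_image, camera_params
CP={n:camera_params(n) for n in ("scene","top","wrist")}
def pose(n,tool=None):
    p=CP[n]
    if n!="wrist":
        Rm=cv2.Rodrigues(p["rvec"])[0]; return p["camera_matrix"],Rm.T,-Rm.T@p["tvec"]
    pos,ori=tool; Rt=R.from_rotvec(ori).as_matrix(); T=p["T_tool_cam"]
    return p["camera_matrix"],Rt@T[:3,:3],Rt@T[:3,3]+np.array(pos)
def ray(n,px,tool=None):
    K,A,c=pose(n,tool); d=A@np.linalg.inv(K)@np.array([px[0],px[1],1.]); return c,d/np.linalg.norm(d)
def atz(n,px,z,tool=None):
    c,d=ray(n,px,tool); return c+d*(z-c[2])/d[2]
def tri(*rs):
    A=sum(np.eye(3)-np.outer(d,d) for c,d in rs); b=sum((np.eye(3)-np.outer(d,d))@c for c,d in rs)
    p=np.linalg.solve(A,b); return p,[np.linalg.norm((np.eye(3)-np.outer(d,d))@(p-c)) for c,d in rs]
def proj(n,P,tool=None):
    K,A,c=pose(n,tool); q=K@A.T@(np.array(P)-c); return q[:2]/q[2]
E
python3 - <<'E'
from h import *
np.set_printoptions(precision=1,suppress=True)
P={"tubeL":((329.5,278.8),(286.3,213.3)),"jar":((420.5,283.3),(204.5,238.5)),"tubeR":((493,307.3),(135.3,234.8)),
"jtBL":((193.5,230),(422.7,229)),"jtBR":((265,228),(364,249.7)),"jtTL":((192.5,139.3),(473.3,300)),"jtTR":((261.3,135.5),(408.3,327.7)),
"btBL":((306,233.5),(323.3,257.3)),"btBR":((377,233.5),(257.3,275.7)),"btTL":((306.3,141),(359.3,336)),"btTR":((375.8,141.5),(286.7,361)),
"ttBL":((433,234.5),(200,292.5)),"ttBR":((505,228.3),(127.5,319.5)),
"hF":((229,263.6),(376.3,208.3)),"hN":((224,300),(366.2,185)),
"blkL":((165,310.6),(410,171.2)),"blkR":((192.6,312.6),(388.7,175.3)),"baseNL":((129.4,320),(434.2,167)),"baseFL":((137,261),(454.7,202.5))}
for k,(t,s) in P.items():
    p,e=tri(ray("top",t),ray("scene",s)); print(k,p,np.array(e))
for k,px,z in [("ttTL",(422.5,142),30),("ttTR",(491,137.5),30),("baseNR",(209,326.4),8),("baseFR",(215.6,268),8)]: print(k,atz("top",px,z))
E
```

```text
tubeL [473.   18.7  69.8] [2.7 2.7]
jar [ 469.4 -140.    55.8] [2.6 2.6]
tubeR [ 429.5 -258.9   69.6] [2.9 2.9]
jtBL [563.1 268.1  24.6] [2.4 2.4]
jtBR [570.1 139.1  23. ] [4.6 4.6]
jtTL [738.2 280.3  26. ] [2.3 2.3]
jtTR [748.8 150.1  23.8] [2.1 2.1]
btBL [560.8  62.   22.2] [3. 3.]
btBR [562.3 -67.3  26.5] [3.6 3.6]
btTL [737.6  64.3  28. ] [2.3 2.3]
btTR [739.4 -65.4  27.3] [3.9 3.9]
ttBL [ 562.2 -171.8   24.5] [1.8 1.8]
ttBR [ 575.7 -301.8   26.9] [3. 3.]
hF [499.3 195.7  44.8] [1.8 1.8]
hN [434.8 201.   45.3] [1.6 1.6]
blkL [415.6 309.   30.1] [3.2 3.2]
blkR [413.1 259.9  31.9] [3.7 3.7]
baseNL [398.5 380.2   3.2] [3. 3.]
baseFL [506.6 374.2   2.6] [1.9 1.9]
ttTL [ 738.1 -156.9   30. ]
ttTR [ 749.3 -286.2   30. ]
baseNR [388.8 230.7   8. ]
baseFR [495.  224.5   8. ]
```

```bash
python3 - <<'E'
from h import *
np.set_printoptions(precision=4,suppress=True)
o=status.get_obs(); M=R.from_rotvec(o['orientation']).as_matrix(); print(M)
# relative to target: approach down x=(0,0,-1), z jaws = +-y
for zy in (1,-1):
    x=np.array([0,0,-1.]);z=np.array([0,zy,0.]);y=np.cross(z,x)
    T=np.c_[x,y,z]; print(zy, y, np.degrees(R.from_matrix(M.T@T).as_rotvec()))
E
```

```text
[[-0.0005  0.9014  0.433 ]
 [ 0.001   0.433  -0.9014]
 [-1.      0.     -0.0012]]
1 [-1.  0.  0.] [-154.3425   -0.0193   -0.0892]
-1 [1. 0. 0.] [25.6575 -0.0651  0.0141]
```

Request:
{"fn": "apply_moves", "kwargs": {
  "increments": [
    [0, 0, 0, 0, 8.55, 0, 0],
    [0, 0, 0, 0, 8.55, 0, 0],
    [0, 0, 0, 0, 8.55, 0, 0],
    [0, 0, 28, -52, 0, 0, 0],
    [0, 0, 28, -52, 0, 0, 0],
    [0, 0, 28, -52, 0, 0, 0],
    [0, 0, 28, -52, 0, 0, 0],
    [0, 0, 28, -52, 0, 0, 0]
  ]
}}

```text
t: 1.15
ee_pos: [411.2, -301.6, 230.7]
orientation: [1.209, 1.209, -1.209]
ft_force: [0.7, 0.8, -0.2]
width: 87.7
```

Request:
{"fn": "apply_moves", "kwargs": {
  "increments": [
    [0, 0, 20, -38, 0, 0, 0],
    [0, 0, 20, -38, 0, 0, 0],
    [0, 0, 20, -38, 0, 0, 0],
    [0, 0, 0, 0, 0, 0, 0],
    [0, 0, 0, 0, 0, 0, 0],
    [0, 0, 0, 0, 0, 0, 0],
    [0, 0, 0, 0, 0, 0, 0],
    [0, 0, 0, 0, 0, 0, 0]
  ]
}}

```text
t: 2.15
ee_pos: [470.3, -189.9, 230.7]
orientation: [1.21, 1.209, -1.21]
ft_force: [0.5, 0.2, 0.0]
width: 88.1
```

```bash
cat >> h.py <<'E'
import json
def shot(name):
    o=status.get_obs(); im=get_image("wrist"); cv2.imwrite(f"pics/{name}.png",im[:,:,::-1])
    json.dump([list(o['ee_pos']),list(o['orientation'])],open(f"pics/{name}.json","w")); print(name,o['t'],o['ee_pos'],o['orientation'],o['width'],o['ft_force'])
def tl(name): return json.load(open(f"pics/{name}.json"))
def crop(src,x,y,w,h,f,n):
    im=cv2.imread(f"pics/{src}.png"); c=cv2.resize(im[y:y+h,x:x+w],None,fx=f,fy=f,interpolation=cv2.INTER_CUBIC)
    for i in range(0,w,20):
        cv2.putText(c,str(x+i),(i*f,8),0,0.33,(0,255,255),1); cv2.line(c,(i*f,10),(i*f,14),(0,255,255),1)
    for i in range(0,h,20): cv2.putText(c,str(y+i),(0,i*f+4),0,0.33,(0,255,255),1)
    cv2.imwrite(f"pics/{n}.png",c)
E
python3 -c "
from h import *
shot('w1')"
```

```text
w1 2.15 [ 470.32256148 -189.88952765  230.67252526] [ 1.20985578  1.20876402 -1.20992699] 88.13162270402665 [0.4861317 0.2293779 0.0235369]
```

View pics/w1.png

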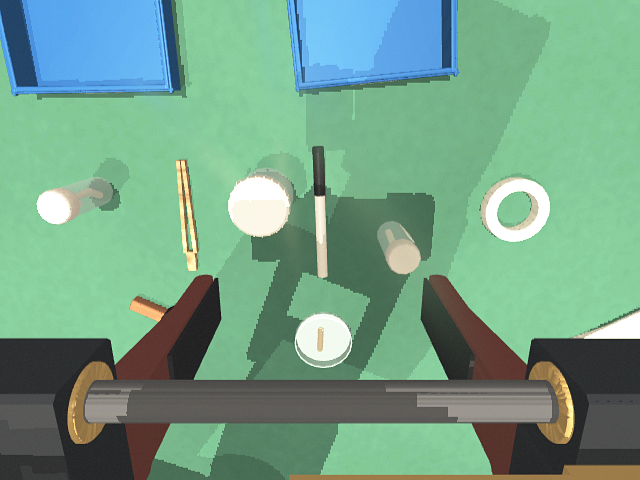

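w1 shows tube caps at ~(58,206) and (403,258), jar cap at ~(260,206), and the near edges of two trays. Second view from 130 mm further left.

Request:
{"fn": "apply_moves", "kwargs": {
  "increments": [
    [0, 0, 0, -43, 0, 0, 0],
    [0, 0, 0, -43, 0, 0, 0],
    [0, 0, 0, -44, 0, 0, 0],
    [0, 0, 0, 0, 0, 0, 0],
    [0, 0, 0, 0, 0, 0, 0],
    [0, 0, 0, 0, 0, 0, 0],
    [0, 0, 0, 0, 0, 0, 0],
    [0, 0, 0, 0, 0, 0, 0]
  ]
}}

```text
t: 3.2
ee_pos: [470.6, -59.9, 230.6]
orientation: [1.21, 1.209, -1.21]
ft_force: [-0.1, 0.8, -0.3]
width: 87.8
```

```bash
python3 -c "
from h import *
shot('w2')
crop('w1',30,140,120,120,5,'w1a');crop('w1',220,160,220,130,3,'w1b')"
```

```text
w2 3.2 [470.55437594 -59.88438376 230.63331825] [ 1.20979723  1.20883924 -1.20991433] 87.77642473685984 [-0.05802959  0.76416972 -0.31085223]
```

View pics/w2.png

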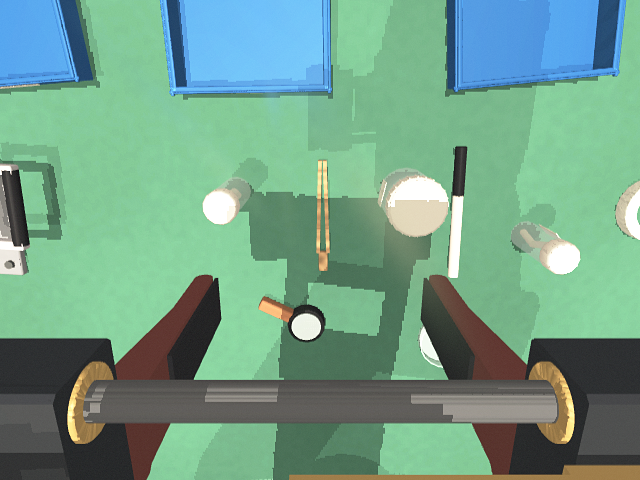

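View pics/w1a.png

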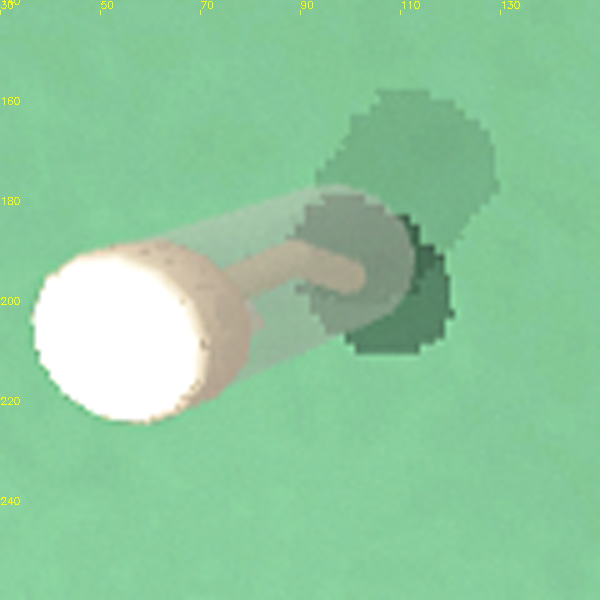

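View pics/w1b.png

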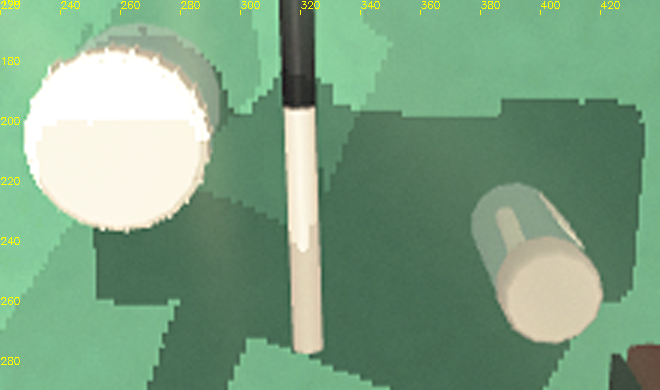

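```bash
python3 -c "
from h import *
crop('w2',190,150,70,90,6,'w2a');crop('w2',370,160,220,130,3,'w2b');crop('w2',0,20,340,90,2,'w2c');crop('w1',0,40,480,70,1,'w1c')"
```

```text
(no output)
```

View pics/w2a.png

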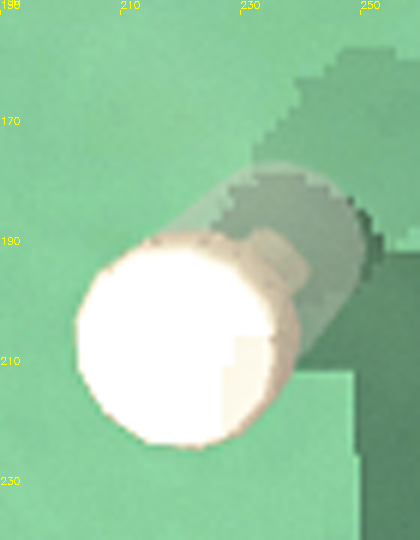

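View pics/w2b.png

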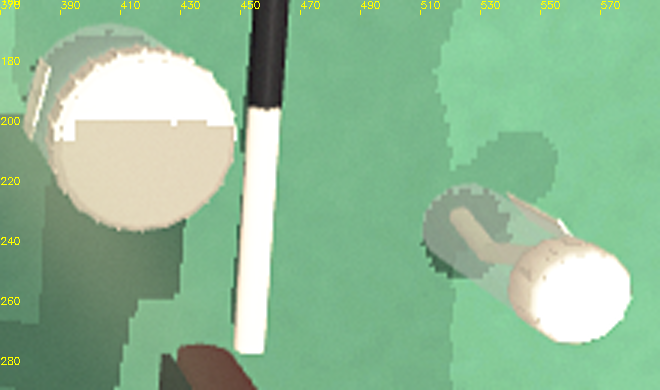

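```bash
python3 -c "
from h import *
np.set_printoptions(precision=1,suppress=True)
for k,a,b in [('tubeL',(53.4,207.0),(218.8,207.6)),('jar',(257.9,205.8),(417.4,206.3)),('tubeR',(402.6,256.3),(562.3,256.8))]:
    print(k,*tri(ray('wrist',a,tl('w1')),ray('wrist',b,tl('w2'))))
"
```

```text
tubeL [474.2  20.6  70.3] [np.float64(0.23308762140693817), np.float64(0.23308762140693384)]
jar [ 472.  -138.2   58.1] [np.float64(0.196885489434858), np.float64(0.19688548943484363)]
tubeR [ 432.5 -256.1   70.2] [np.float64(0.18358694998628408), np.float64(0.18358694998636324)]
```

View pics/w2c.png

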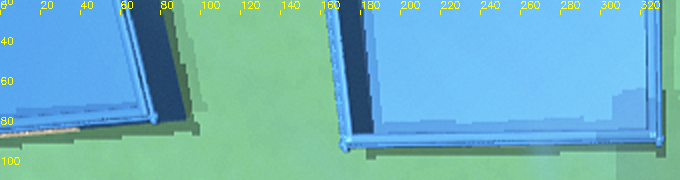

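View pics/w1c.png

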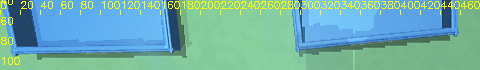

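```bash
python3 -c "
from h import *
np.set_printoptions(precision=1,suppress=True)
C={'jar':[(193.5,230),(265,228),(261.3,135.5),(192.5,139.3)],'blk':[(306,233.5),(377,233.5),(375.8,141.5),(306.3,141)],'tube':[(433,234.5),(505,228.3),(491,137.5),(422.5,142)]}
for k,v in C.items():
    P=np.array([atz('top',p,30)[:2] for p in v])  # NL NR FR FL
    ax=(P[2]+P[3]-P[0]-P[1])/2; ay=(P[0]+P[3]-P[1]-P[2])/2
    a1=np.degrees(np.arctan2(ax[1],ax[0])); a2=np.degrees(np.arctan2(-ay[0],ay[1]))
    c=P.mean(0); a=np.radians((a1*1.5+a2)/2.5); print(k,P.ravel(),np.linalg.norm(ax),np.linalg.norm(ay),'ang',a1,a2,'bay',c-32*np.array([np.cos(a),np.sin(a)])+2)
print(atz('wrist',(172,93.3),28.2,tl('w2')),atz('wrist',(329.5,92.3),28.2,tl('w2')),atz('wrist',(172.8,91.8),28.2,tl('w1')),atz('wrist',(298,89.5),28.2,tl('w1')),atz('wrist',(456,73),28.2,tl('w1')))
"
```

```text
jar [561.2 264.3 567.4 133.9 745.6 147.4 735.7 277. ] 176.84101712897754 130.25602589699847 ang 4.23770000029966 3.518592096977976 bay [622.6 205.5]
blk [558.5  58.9 560.8 -70.4 737.5 -68.9 736.2  62.1] 177.16784398503813 130.16786237282486 ang 0.7673480893474239 0.8137564647788725 bay [618.2  -3. ]
tube [ 560.9 -172.3  574.8 -303.8  749.3 -286.2  738.1 -156.9] 176.64957190836756 131.02125974050264 ang 5.368105218614753 5.511430806611007 bay [ 625.9 -230.8]
[560.3  62.7  28.2] [560.8 -66.8  28.2] [561.3 -68.   28.2] [ 562.9 -170.9   28.2] [ 575.3 -299.3   28.2]
```

Request:
{"fn": "apply_moves", "kwargs": {
  "increments": [
    [0, 0, 2, -40, 0, 0, 0],
    [0, 0, 2, -40, 0, 0, 0],
    [0, 40, 0, 0, 0, 0, 0],
    [0, 40, 0, 0, 0, 0, 0],
    [0, 40, 0, 0, 0, 0, 0],
    [0, 40, 0, 0, 0, 0, 0],
    [0, 20, 0, 0, 0, 0, 0],
    [0, 16, 0, 0, 0, 0, 0]
  ]
}}

```text
t: 4.25
ee_pos: [474.4, 20.6, 33.6]
orientation: [1.209, 1.21, -1.21]
ft_force: [0.7, 0.4, 0.1]
width: 87.4
```

```bash
python3 -c "
from h import *
shot('w3')"
```

```text
w3 4.25 [474.42006264  20.55785722  33.61585998] [ 1.20884267  1.20973871 -1.20982228] 87.38395306303615 [0.66610079 0.44345397 0.12364042]
```

View pics/w3.png

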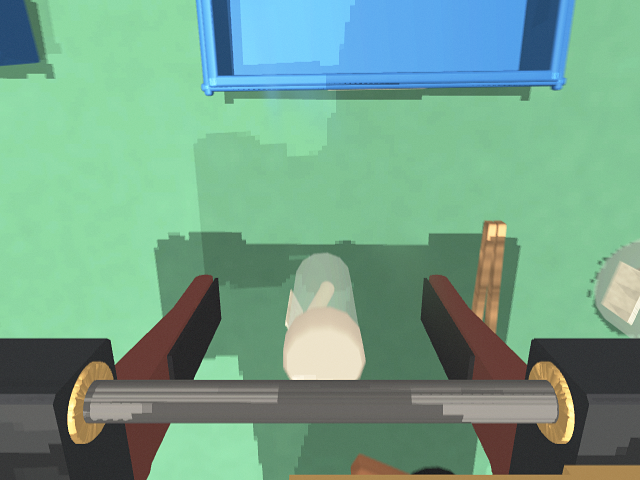

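The tube stands centred between the fingers (cap at (324,345)); closing.

Request:
{"fn": "apply_moves", "kwargs": {
  "increments": [
    [255, 0, 0, 0, 0, 0, 0],
    [255, 0, 0, 0, 0, 0, 0],
    [255, 0, 0, 0, 0, 0, 0],
    [255, 0, 0, 0, 0, 0, 0],
    [255, 0, 0, 0, 0, 0, 0],
    [255, 0, 0, 0, 0, 0, 0],
    [255, 0, 0, 0, 0, 0, 0],
    [255, 0, 0, 0, 0, 0, 0]
  ]
}}

```text
t: 5.3
ee_pos: [474.6, 20.6, 34.7]
orientation: [1.209, 1.209, -1.209]
ft_force: [-0.6, 0.0, 1.6]
width: 28.0
```

```bash
python3 -c "
from h import *
shot('w4')"
```

```text
w4 5.3 [474.56084143  20.64040748  34.72349437] [ 1.20912371  1.20923838 -1.2091838 ] 27.972098778740634 [-0.56243038  0.03832531  1.60789701]
```

View pics/w4.png

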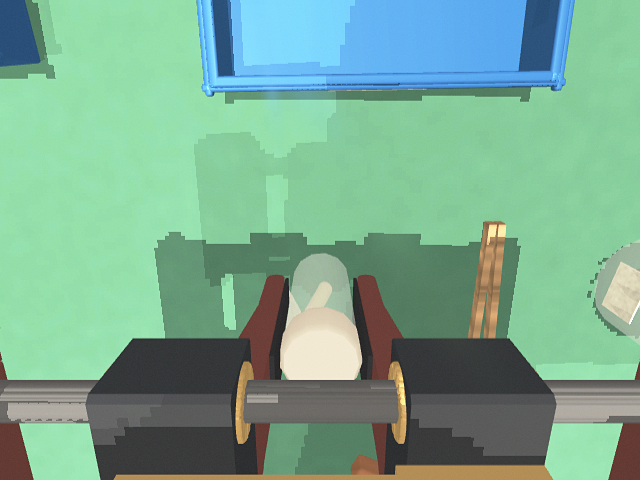

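Request:
{"fn": "apply_moves", "kwargs": {
  "increments": [
    [255, -20, 0, 0, 0, 0, 0],
    [255, -40, 0, 0, 0, 0, 0],
    [255, -45, 0, 0, 0, 0, 0],
    [255, 0, 15, 23, 0, 0, 0],
    [255, 0, 25, 37, 0, 0, 0],
    [255, 0, 25, 37, 0, 0, 0],
    [255, 0, 25, 37, 0, 0, 0],
    [255, 0, 25, 37, 0, 0, 0]
  ]
}}

```text
t: 6.35
ee_pos: [590.0, -151.5, 139.4]
orientation: [1.209, 1.21, -1.209]
ft_force: [0.2, -0.2, 0.0]
width: 27.5
```

Request:
{"fn": "apply_moves", "kwargs": {
  "increments": [
    [255, 0, 20, 32, 0, 0, 0],
    [255, 0, 13, 20, 0, 0, 0],
    [255, 0, 0, 0, 0, 0, 0],
    [255, 35, 0, 0, 0, 0, 0],
    [255, 35, 0, 0, 0, 0, 0],
    [255, 20, 0, 0, 0, 0, 0],
    [255, 6, 0, 0, 0, 0, 0],
    [255, 0, 0, 0, 0, 0, 0]
  ]
}}

```text
t: 7.35
ee_pos: [622.8, -202.1, 44.0]
orientation: [1.209, 1.209, -1.209]
ft_force: [-0.8, 0.3, -0.3]
width: 27.7
```

```bash
python3 -c "
from h import *
shot('w5')"
```

```text
w5 7.35 [ 622.80849791 -202.10200632   44.03275653] [ 1.20895895  1.20919284 -1.20877357] 27.67661146599294 [-0.83167806  0.29345228 -0.26691558]
```

View pics/w5.png

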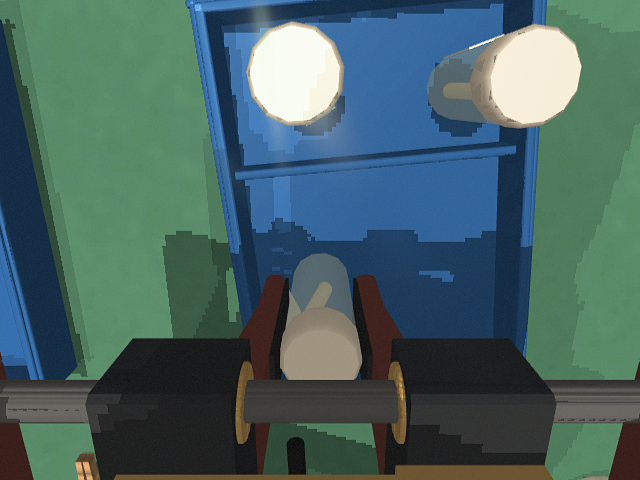

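Request:
{"fn": "apply_moves", "kwargs": {
  "increments": [
    [255, 2, 0, 0, 0, 0, 0],
    [255, 1, 0, 0, 0, 0, 0],
    [255, 1, 0, 0, 0, 0, 0],
    [255, 0.8, 0, 0, 0, 0, 0],
    [255, 0, 0, 0, 0, 0, 0],
    [255, 0, 0, 0, 0, 0, 0],
    [255, 0, 0, 0, 0, 0, 0],
    [255, 0, 0, 0, 0, 0, 0]
  ]
}}

```text
t: 8.4
ee_pos: [622.6, -202.3, 38.9]
orientation: [1.209, 1.209, -1.209]
ft_force: [0.3, 0.0, -0.0]
width: 27.5
```

Request:
{"fn": "apply_moves", "kwargs": {
  "increments": [
    [150, 0.3, 0, 0, 0, 0, 0],
    [150, 0, 0, 0, 0, 0, 0],
    [150, 0, 0, 0, 0, 0, 0],
    [150, -3, 0, 0, 0, 0, 0],
    [150, -15, 0, 0, 0, 0, 0],
    [150, -35, 0, 0, 0, 0, 0],
    [150, -45, 0, 0, 0, 0, 0],
    [150, 0, 0, 0, 0, 0, 0]
  ]
}}

```text
t: 9.4
ee_pos: [625.4, -203.3, 141.7]
orientation: [1.211, 1.201, -1.205]
ft_force: [-0.2, 0.2, -0.5]
width: 36.2
```

```bash
python3 -c "
from h import *
shot('w6')"
```

```text
w6 9.4 [ 625.39488025 -203.27943014  141.74967112] [ 1.21091485  1.20133163 -1.2045749 ] 36.170670748551714 [-0.16677485  0.20645595 -0.49642506]
```

View pics/w6.png

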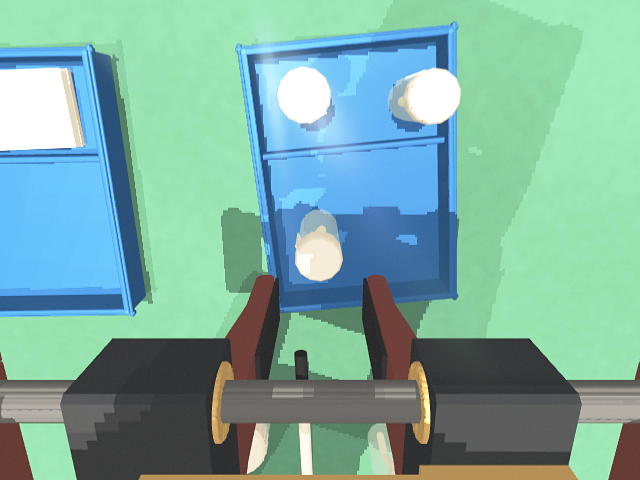

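Request:
{"fn": "apply_moves", "kwargs": {
  "increments": [
    [0, 0, -47.5, 13.6, 0, 0, 0],
    [0, 0, -47.5, 13.6, 0, 0, 0],
    [0, 0, -47.5, 13.6, 0, 0, 0],
    [0, 0, -47.5, 13.6, 0, 0, 0],
    [0, 0, 0, 0, 0, 0, 0],
    [0, 0, 0, 0, 0, 0, 0],
    [0, 20, 0, 0, 0, 0, 0],
    [0, 0, 0, 0, 0, 0, 0]
  ]
}}

```text
t: 10.45
ee_pos: [432.8, -256.0, 115.4]
orientation: [1.208, 1.212, -1.209]
ft_force: [0.3, 0.4, 0.4]
width: 87.7
```

Request:
{"fn": "apply_moves", "kwargs": {
  "increments": [
    [0, 35, 0, 0.8, 0, 0, 0],
    [0, 30, 0, 0, 0, 0, 0],
    [0, 12, 0, 0, 0, 0, 0],
    [0, 4, 0, 0, 0, 0, 0],
    [0, 0, 0, 0, 0, 0, 0],
    [255, 0, 0, 0, 0, 0, 0],
    [255, 0, 0, 0, 0, 0, 0],
    [255, 0, 0, 0, 0, 0, 0]
  ]
}}

```text
t: 11.45
ee_pos: [432.8, -257.7, 36.0]
orientation: [1.209, 1.209, -1.209]
ft_force: [0.2, -0.3, -0.5]
width: 61.5
```

Request:
{"fn": "apply_moves", "kwargs": {
  "increments": [
    [255, 0, 0, 0, 0, 0, 0],
    [255, 0, 0, 0, 0, 0, 0],
    [255, 0, 0, 0, 0, 0, 0],
    [255, 0, 0, 0, 0, 0, 0],
    [255, 0, 0, 0, 0, 0, 0],
    [255, 0, 0, 0, 0, 0, 0],
    [255, 0, 0, 0, 0, 0, 0],
    [255, 0, 0, 0, 0, 0, 0]
  ]
}}

```text
t: 12.45
ee_pos: [432.6, -257.5, 35.6]
orientation: [1.209, 1.209, -1.209]
ft_force: [-0.1, 0.1, -0.5]
width: 27.4
```

```bash
python3 -c "
from h import *
shot('w7')"
```

```text
w7 12.45 [ 432.61748942 -257.53059108   35.55375408] [ 1.20907885  1.2092642  -1.20907599] 27.40987386766022 [-0.07965951  0.10255227 -0.54260109]
```

View pics/w7.png

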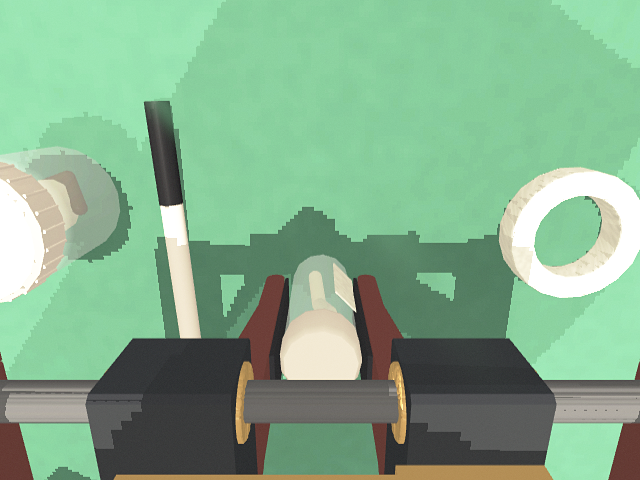

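Request:
{"fn": "apply_moves", "kwargs": {
  "increments": [
    [255, -20, 0, 0, 0, 0, 0],
    [255, -40, 0, 0, 0, 0, 0],
    [255, -45, 0, 0, 0, 0, 0],
    [255, 0, 25, 0, 0, 0, 0],
    [255, 0, 45, 0, 0, 0, 0],
    [255, 0, 45, 0, 0, 0, 0],
    [255, 0, 45, 0, 0, 0, 0],
    [255, 0, 25, 0.5, 0, 0, 0]
  ]
}}

```text
t: 13.5
ee_pos: [619.7, -257.8, 140.5]
orientation: [1.209, 1.209, -1.208]
ft_force: [-0.3, -0.2, -0.5]
width: 27.5
```

Request:
{"fn": "apply_moves", "kwargs": {
  "increments": [
    [255, 0, 10, 0, 0, 0, 0],
    [255, 0, 0, 0, 0, 0, 0],
    [255, 0, 0, 0, 0, 0, 0],
    [255, 35, 0, 0, 0, 0, 0],
    [255, 35, 0, 0, 0, 0, 0],
    [255, 20, 0, 0, 0, 0, 0],
    [255, 6, 0, 0, 0, 0, 0],
    [255, 0, 0, 0, 0, 0, 0]
  ]
}}

```text
t: 14.5
ee_pos: [627.8, -258.2, 45.0]
orientation: [1.209, 1.209, -1.209]
ft_force: [-0.7, -0.3, -0.6]
width: 27.4
```

```bash
python3 -c "
from h import *
shot('w8')"
```

```text
w8 14.5 [ 627.77592689 -258.23494933   45.02398738] [ 1.20930804  1.20873159 -1.20902611] 27.417914234271112 [-0.73384396 -0.33415914 -0.59322398]
```

View pics/w8.png

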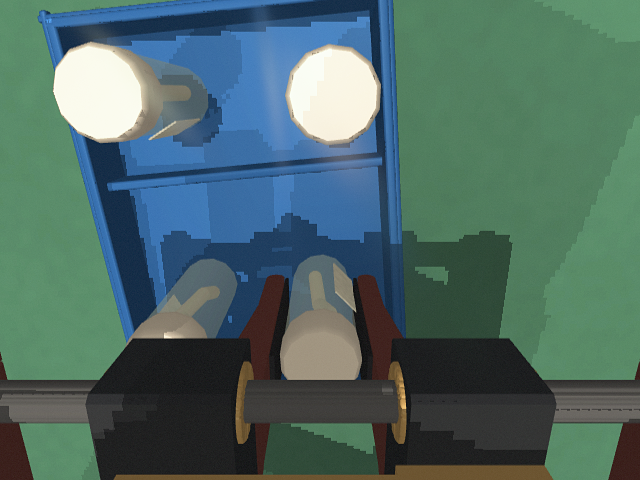

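Request:
{"fn": "apply_moves", "kwargs": {
  "increments": [
    [255, 2, 0, 0, 0, 0, 0],
    [255, 1, 0, 0, 0, 0, 0],
    [255, 1, 0, 0, 0, 0, 0],
    [255, 0.8, 0, 0, 0, 0, 0],
    [255, 0, 0, 0, 0, 0, 0],
    [255, 0, 0, 0, 0, 0, 0],
    [255, 0, 0, 0, 0, 0, 0],
    [255, 0, 0, 0, 0, 0, 0]
  ]
}}

```text
t: 15.55
ee_pos: [627.6, -258.0, 39.8]
orientation: [1.209, 1.209, -1.209]
ft_force: [-0.6, 0.7, -0.2]
width: 27.7
```

Request:
{"fn": "apply_moves", "kwargs": {
  "increments": [
    [150, 0.2, 0, 0, 0, 0, 0],
    [150, 0, 0, 0, 0, 0, 0],
    [150, 0, 0, 0, 0, 0, 0],
    [150, -3, 0, 0, 0, 0, 0],
    [150, -15, 0, 0, 0, 0, 0],
    [150, -35, 0, 0, 0, 0, 0],
    [150, -45, 0, 0, 0, 0, 0],
    [150, 0, 0, 0, 0, 0, 0]
  ]
}}

```text
t: 16.55
ee_pos: [630.4, -259.2, 143.0]
orientation: [1.21, 1.201, -1.205]
ft_force: [0.1, 0.1, -0.6]
width: 36.0
```

Request:
{"fn": "apply_moves", "kwargs": {
  "increments": [
    [0, 0, -39, -29.8, 0, 0, 0],
    [0, 0, -39, -29.8, 0, 0, 0],
    [0, 0, -39, -29.8, 0, 0, 0],
    [0, 0, -39, -29.8, 0, 0, 0],
    [0, 0, 0, 0, 0, 0, 0],
    [0, 0, 0, 0, 0, 0, 0],
    [0, 0, 0, 0, 0, 0, 0],
    [0, 0, 0, 0, 0, 0, 0]
  ]
}}

```text
t: 17.55
ee_pos: [472.4, -139.4, 137.5]
orientation: [1.21, 1.209, -1.209]
ft_force: [0.5, 0.2, 0.2]
width: 87.4
```

```bash
python3 -c "
from h import *
shot('w9')"
```

```text
w9 17.55 [ 472.3677431  -139.40141927  137.48674374] [ 1.20966788  1.20856162 -1.20928565] 87.44867723781054 [0.47151357 0.23300569 0.17450283]
```

View pics/w9.png

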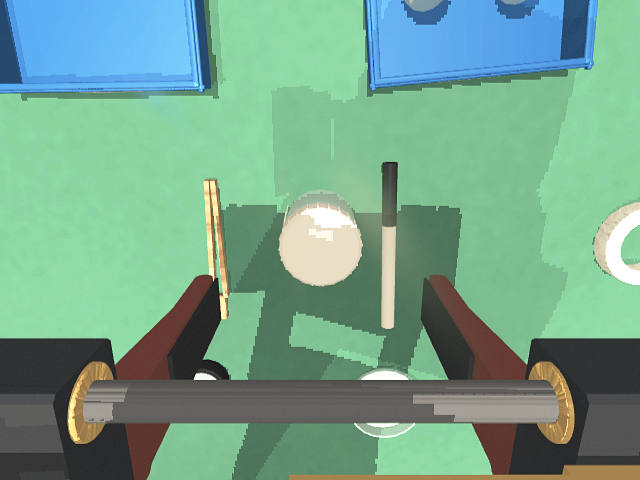

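Jar cap sits at (320,246), midway between the fingers. Descending.

Request:
{"fn": "apply_moves", "kwargs": {
  "increments": [
    [0, 35, 0, 0, 0, 0, 0],
    [0, 35, 0, 0, 0, 0, 0],
    [0, 23, 0, 0, 0, 0, 0],
    [0, 10, 0, 0, 0, 0, 0],
    [0, 0, 0, 0, 0, 0, 0],
    [255, 0, 0, 0, 0, 0, 0],
    [255, 0, 0, 0, 0, 0, 0],
    [255, 0, 0, 0, 0, 0, 0]
  ]
}}

```text
t: 18.6
ee_pos: [472.0, -139.0, 35.2]
orientation: [1.209, 1.208, -1.208]
ft_force: [-1.1, -0.1, -0.1]
width: 61.6
```

Request:
{"fn": "apply_moves", "kwargs": {
  "increments": [
    [255, 0, 0, 0, 0, 0, 0],
    [255, 0, 0, 0, 0, 0, 0],
    [255, 0, 0, 0, 0, 0, 0],
    [255, 0, 0, 0, 0, 0, 0],
    [255, 0, 0, 0, 0, 0, 0],
    [255, 0, 0, 0, 0, 0, 0],
    [255, -3, 0, 0, 0, 0, 0],
    [255, -10, 0, 0, 0, 0, 0]
  ]
}}

```text
t: 19.6
ee_pos: [471.0, -138.6, 47.4]
orientation: [1.209, 1.211, -1.21]
ft_force: [0.4, 0.0, -1.3]
width: 49.6
```

```bash
python3 -c "
from h import *
shot('w10')"
```

```text
w10 19.6 [ 470.97196199 -138.64272258   47.42333606] [ 1.20879292  1.21072113 -1.21002666] 49.55115361064246 [ 0.40317756  0.00305633 -1.32507931]
```

View pics/w10.png

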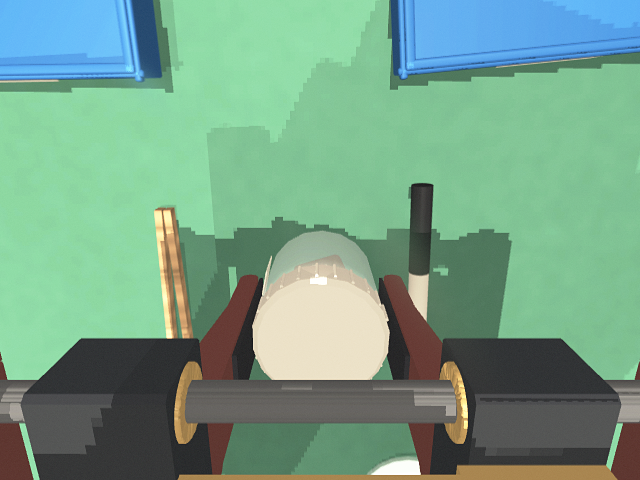

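Request:
{"fn": "apply_moves", "kwargs": {
  "increments": [
    [255, -30, 0, 0, 0, 0, 0],
    [255, -40, 0, 0, 0, 0, 0],
    [255, 0, 10, -23, 0, 0, 0],
    [255, 0, 22, -51, 0, 0, 0],
    [255, 0, 22, -51, 0, 0, 0],
    [255, 0, 22, -51, 0, 0, 0],
    [255, 0, 22, -51, 0, 0, 0],
    [255, 0, 22, -51, 0, 0, 0]
  ]
}}

```text
t: 20.65
ee_pos: [592.0, 141.0, 117.9]
orientation: [1.209, 1.209, -1.209]
ft_force: [1.4, -0.8, -0.6]
width: 49.6
```

Request:
{"fn": "apply_moves", "kwargs": {
  "increments": [
    [255, 0, 20, -45, 0, 0, 0],
    [255, 0, 10, -22.5, 0, 0, 0],
    [255, 0, 0, 0, 0, 0, 0],
    [255, 30, 0, 0, 0, 0, 0],
    [255, 25, 0, 0, 0, 0, 0],
    [255, 13, 0, 0, 0, 0, 0],
    [255, 5, 0, 0, 0, 0, 0],
    [255, 0, 0, 0, 0, 0, 0]
  ]
}}

```text
t: 21.65
ee_pos: [621.7, 206.4, 44.9]
orientation: [1.21, 1.209, -1.209]
ft_force: [-0.6, -0.9, -1.1]
width: 49.4
```

```bash
python3 -c "
from h import *
shot('w11')"
```

```text
w11 21.65 [621.74330344 206.38892958  44.93744645] [ 1.20953353  1.20891365 -1.20912058] 49.384197311105375 [-0.61244705 -0.91072758 -1.12216139]
```

View pics/w11.png

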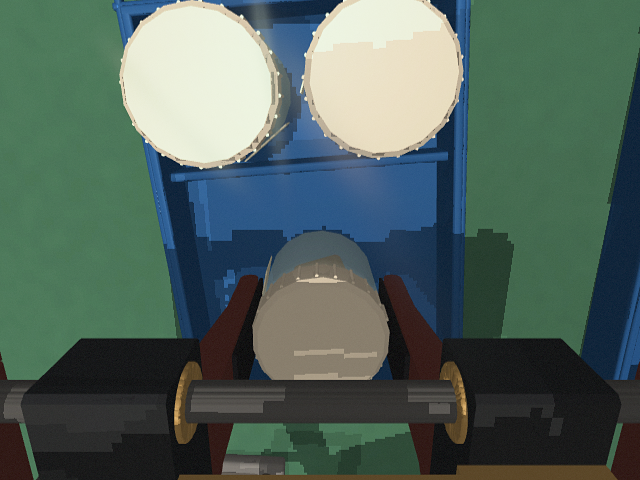

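Request:
{"fn": "apply_moves", "kwargs": {
  "increments": [
    [255, 2, 0, 0, 0, 0, 0],
    [255, 1.5, 0, 0, 0, 0, 0],
    [255, 1, 0, 0, 0, 0, 0],
    [255, 0.5, 0, 0, 0, 0, 0],
    [255, 0.5, 0, 0, 0, 0, 0],
    [255, 0, 0, 0, 0, 0, 0],
    [255, 0, 0, 0, 0, 0, 0],
    [255, 0, 0, 0, 0, 0, 0]
  ]
}}

```text
t: 22.7
ee_pos: [621.5, 206.7, 39.1]
orientation: [1.209, 1.209, -1.209]
ft_force: [-0.1, 0.4, -0.5]
width: 49.6
```

Request:
{"fn": "apply_moves", "kwargs": {
  "increments": [
    [80, 0.4, 0, 0, 0, 0, 0],
    [80, 0, 0, 0, 0, 0, 0],
    [80, 0, 0, 0, 0, 0, 0],
    [80, -3, 0, 0, 0, 0, 0],
    [80, -15, 0, 0, 0, 0, 0],
    [80, -40, 0, 0, 0, 0, 0],
    [80, -55, 0, 0, 0, 0, 0],
    [80, -55, 0, 0, 0, 0, 0]
  ]
}}

```text
t: 23.7
ee_pos: [621.5, 206.6, 209.4]
orientation: [1.21, 1.209, -1.209]
ft_force: [-0.2, -0.2, 0.2]
width: 60.5
```

Request:
{"fn": "apply_moves", "kwargs": {
  "increments": [
    [160, 0, -38, 0, 0, 0, 0],
    [160, 0, -38, 0, 0, 0, 0],
    [160, 0, -38, 0, 0, 0, 0],
    [160, 0, -38, 0, 0, 0, 0],
    [160, 0, -38, 0, 0, 0, 0],
    [160, 0, 0, 0, 0, 0, 0],
    [160, 0, 0, 0, 0, 0, 0],
    [160, 0, 0, 0, 0, 0, 0]
  ]
}}

```text
t: 24.7
ee_pos: [432.8, 206.9, 207.1]
orientation: [1.21, 1.209, -1.208]
ft_force: [-0.5, -0.6, 0.7]
width: 32.7
```

```bash
python3 -c "
from h import *
shot('w12')"
```

```text
w12 24.7 [432.76669884 206.86592871 207.12445811] [ 1.21036865  1.20850635 -1.2082876 ] 32.70973791827007 [-0.45505696 -0.64818021  0.66047653]
```

View pics/w12.png

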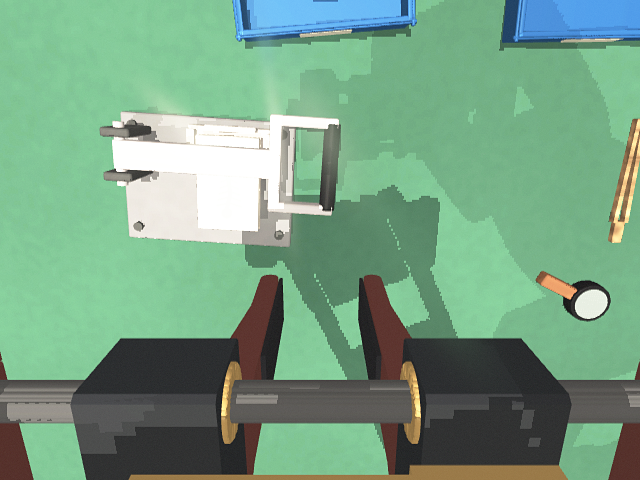

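Request:
{"fn": "apply_moves", "kwargs": {
  "increments": [
    [160, 0, 0, -35, 0, 0, 0],
    [160, 0, 0, -35, 0, 0, 0],
    [160, 0, 0, 0, 0, 0, 0],
    [160, 0, 0, 0, 0, 0, 0],
    [160, 0, 0, 0, 0, 0, 0],
    [160, 0, 0, 0, 0, 0, 0],
    [160, 0, 0, 0, 0, 0, 0],
    [160, 0, 0, 0, 0, 0, 0]
  ]
}}

```text
t: 25.75
ee_pos: [431.6, 276.5, 206.8]
orientation: [1.209, 1.209, -1.209]
ft_force: [-0.2, -0.5, -0.2]
width: 32.7
```

```bash
python3 -c "
from h import *
shot('w13')
crop('w12',90,95,260,160,3,'w12a');crop('w13',170,95,260,160,3,'w13a')"
```

```text
w13 25.75 [431.59290023 276.47865709 206.75109817] [ 1.20941435  1.20904903 -1.20927208] 32.73671754123912 [-0.23868366 -0.46893406 -0.23654513]
```

View pics/w12a.png

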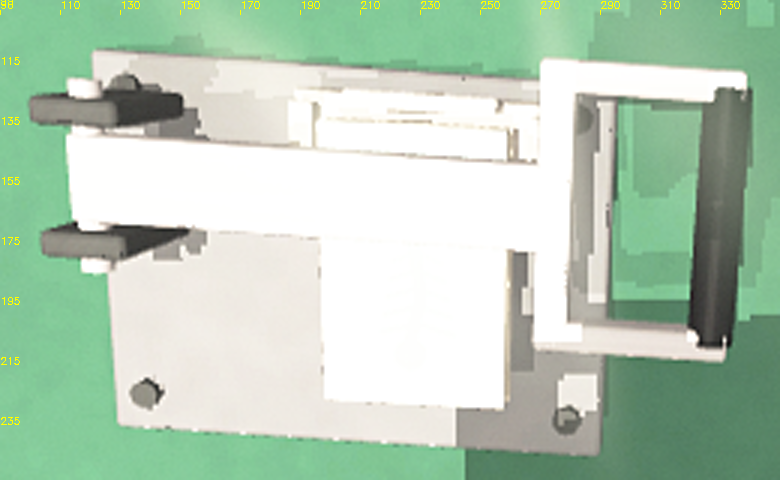

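View pics/w13a.png

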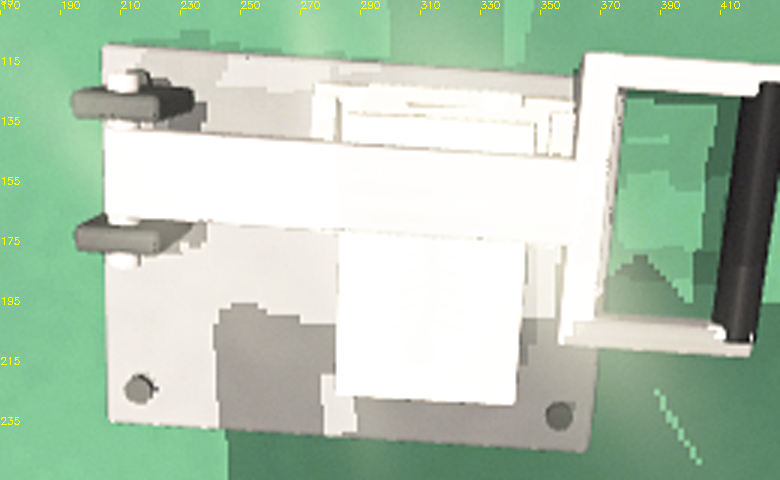

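```bash
python3 -c "
from h import *
np.set_printoptions(precision=1,suppress=True)
D={'hmid':((330.3,166.9),(419,165.3)),'hF':((334.,124),(423.6,122)),'hN':((327.3,210.3),(414.6,208.6)),'bL':((196.9,227.9),(281.9,226.3)),'bR':((257.3,230.9),(341.3,228.9)),'baseNL':((128.9,236.3),(206.3,234.6)),'baseNR':((289.6,246.3),(364.6,244.6)),'baseFL':((120.3,111.3),(203.9,109.6))}
Q={}
for k,(a,b) in D.items():
    p,e=tri(ray('wrist',a,tl('w12')),ray('wrist',b,tl('w13'))); Q[k]=p; print(k,p,e[0])
for a,b in [('hN','hF'),('bR','bL'),('baseNR','baseNL'),('baseNL','baseFL')]:
    d=Q[b]-Q[a]; print(a,b,np.degrees(np.arctan2(d[1],d[0])),np.linalg.norm(d))
"
```

```text
hmid [466.7 199.9  37.1] 0.0638604119817865
hF [499.2 197.   30.5] 0.034648105819705774
hN [432.9 202.2  42.1] 0.029457668697140033
bL [417.4 308.6  39.1] 0.020065893317766745
bR [413.9 260.   35.3] 0.1938003129744457
baseNL [401.3 379.1  10.7] 0.11929453056456786
baseNR [388.1 236.4   0.2] 0.14612151014184224
baseFL [508.5 373.4   6.6] 0.07230661128424408
hN hF -4.442349750577077 67.5007921349079
bR bL 85.78952449624873 48.911347961873894
baseNR baseNL 84.72247574364559 143.7411462528495
baseNL baseFL -3.073820592797346 107.448012208135
```

```bash
python3 -c "
from h import *
np.set_printoptions(precision=1,suppress=True)
for n,i in (('w12',0),('w13',1)):
    for k,v,z in [('hm',((330.3,166.9),(419,165.3)),41.7),('hF',((334.,124),(423.6,122)),41.7),('hN',((327.3,210.3),(414.6,208.6)),41.7),('bL',((196.9,227.9),(281.9,226.3)),32.2),('bR',((257.3,230.9),(341.3,228.9)),32.2),('NL',((128.9,236.3),(206.3,234.6)),6.2),('NR',((289.6,246.3),(364.6,244.6)),6.2),('FL',((120.3,111.3),(203.9,109.6)),6.2)]:
        print(n,k,atz('wrist',v[i],z,tl(n)))
"
```

```text
w12 hm [467.4 200.   41.7]
w12 hF [499.7 197.4  41.7]
w12 hN [432.8 202.2  41.7]
w12 bL [415.4 310.8  32.2]
w12 bR [412.7 260.5  32.2]
w12 NL [399.7 381.4   6.2]
w12 NR [390.  235.9   6.2]
w12 FL [508.6 373.6   6.2]
w13 hm [467.3 200.9  41.7]
w13 hF [499.7 199.7  41.7]
w13 hN [432.8 202.1  41.7]
w13 bL [415.4 309.3  32.2]
w13 bR [413.1 259.8  32.2]
w13 NL [400.  380.4   6.2]
w13 NR [390.3 237.1   6.2]
w13 FL [508.4 373.5   6.2]
```

Request:
{"fn": "apply_moves", "kwargs": {
  "increments": [
    [172, 0, 17.7, 38.2, 0, 0, 0],
    [172, 0, 17.7, 38.2, 0, 0, 0],
    [172, 0, 0, 0, 3.6, 0, 0],
    [172, 40, 0, 0, 0, 0, 0],
    [172, 50, 0, 0, 0, 0, 0],
    [172, 10, 0, 0, 0, 0, 0],
    [172, 0, 0, 0, 0, 0, 0],
    [172, 0, 0, 0, 0, 0, 0]
  ]
}}

```text
t: 26.8
ee_pos: [468.1, 200.8, 108.2]
orientation: [1.257, 1.178, -1.253]
ft_force: [-0.5, -0.3, 0.4]
width: 28.4
```

```bash
python3 -c "
from h import *
shot('w14')"
```

```text
w14 26.8 [468.10244318 200.7975632  108.24399237] [ 1.25711117  1.17792105 -1.25279965] 28.361537541582255 [-0.48548011 -0.32446136  0.35614005]
```

View pics/w14.png

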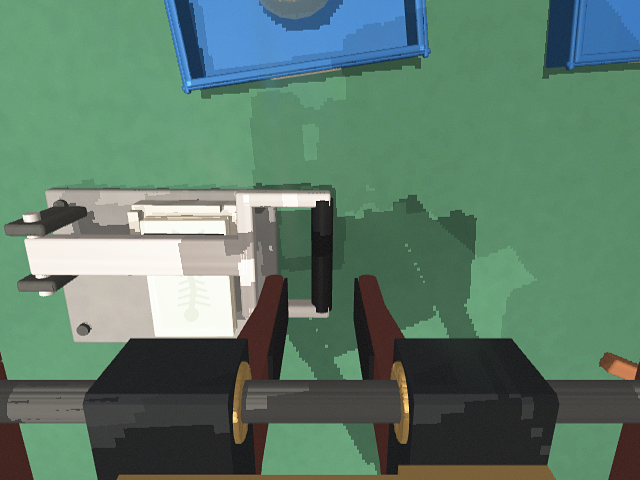

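```bash
python3 -c "
from h import *
np.set_printoptions(precision=1,suppress=True)
print(atz('wrist',(322,257),41.7,tl('w14')),atz('wrist',(322,200),41.7,tl('w14')),atz('wrist',(321,313),41.7,tl('w14')), status.get_obs()['ee_pos'])
for p,z in [((148,272),32.2),((156,337),32.2),((239,335),32.2)]: print(atz('wrist',p,z,tl('w14')))
"
```

```text
[465.6 200.7  41.7] [498.8 198.7  41.7] [430.1 203.6  41.7] [468.1 200.8 108.3]
[459.  306.4  32.2]
[414.6 309.5  32.2]
[412.8 256.7  32.2]
```

Request:
{"fn": "apply_moves", "kwargs": {
  "increments": [
    [172, 30, -2, 0, 0, 0, 0],
    [172, 25, 0, 0, 0, 0, 0],
    [172, 10, 0, 0, 0, 0, 0],
    [172, 4, 0, 0, 0, 0, 0],
    [172, 0, 0, 0, 0, 0, 0],
    [255, 0, 0, 0, 0, 0, 0],
    [255, 0, 0, 0, 0, 0, 0],
    [255, 0, 0, 0, 0, 0, 0]
  ]
}}

```text
t: 27.85
ee_pos: [465.3, 200.5, 38.2]
orientation: [1.256, 1.179, -1.255]
ft_force: [-0.6, -0.2, 4.4]
width: 11.0
```

```bash
python3 -c "
from h import *
shot('w15')"
```

```text
w15 27.85 [465.30987114 200.48261504  38.17168608] [ 1.25591337  1.17850351 -1.25451007] 10.963497818180766 [-0.62975153 -0.19090528  4.43664437]
```

View pics/w15.png

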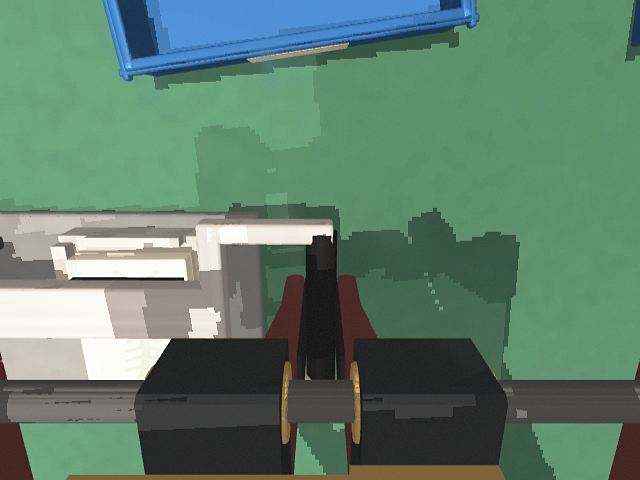

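```bash
python3 -c "
import numpy as np
th=np.linspace(0,106,25); ph=np.radians(172.1-th); y=160*np.cos(ph); z=160*np.sin(ph)
Y=np.round(y-y[0],1);Z=np.round(z-z[0],1)
print([[255,round(-b,1),0,round(-a,1),0,0,0] for a,b in zip(np.diff(Y),np.diff(Z))])
print(Y[-1],Z[-1])
"
```

```text
[[255, np.float64(-12.1), 0, np.float64(-2.2), 0, 0, 0], [255, np.float64(-12.0), 0, np.float64(-3.1), 0, 0, 0], [255, np.float64(-11.6), 0, np.float64(-4.0), 0, 0, 0], [255, np.float64(-11.4), 0, np.float64(-4.8), 0, 0, 0], [255, np.float64(-10.9), 0, np.float64(-5.8), 0, 0, 0], [255, np.float64(-10.4), 0, np.float64(-6.6), 0, 0, 0], [255, np.float64(-9.9), 0, np.float64(-7.3), 0, 0, 0], [255, np.float64(-9.3), 0, np.float64(-8.1), 0, 0, 0], [255, np.float64(-8.7), 0, np.float64(-8.8), 0, 0, 0], [255, np.float64(-7.9), 0, np.float64(-9.4), 0, 0, 0], [255, np.float64(-7.2), 0, np.float64(-10.0), 0, 0, 0], [255, np.float64(-6.4), 0, np.float64(-10.6), 0, 0, 0], [255, np.float64(-5.6), 0, np.float64(-11.0), 0, 0, 0], [255, np.float64(-4.7), 0, np.float64(-11.4), 0, 0, 0], [255, np.float64(-3.8), 0, np.float64(-11.7), 0, 0, 0], [255, np.float64(-2.9), 0, np.float64(-12.0), 0, 0, 0], [255, np.float64(-2.0), 0, np.float64(-12.1), 0, 0, 0], [255, np.float64(-1.0), 0, np.float64(-12.3), 0, 0, 0], [255, np.float64(-0.1), 0, np.float64(-12.4), 0, 0, 0], [255, np.float64(0.8), 0, np.float64(-12.3), 0, 0, 0], [255, np.float64(1.8), 0, np.float64(-12.2), 0, 0, 0], [255, np.float64(2.8), 0, np.float64(-12.0), 0, 0, 0], [255, np.float64(3.7), 0, np.float64(-11.7), 0, 0, 0], [255, np.float64(4.5), 0, np.float64(-11.5), 0, 0, 0]]
223.3 124.3
```

Request:
{"fn": "apply_moves", "kwargs": {
  "increments": [
    [255, -12.1, 0, -2.2, 0, 0, 0],
    [255, -12.0, 0, -3.1, 0, 0, 0],
    [255, -11.6, 0, -4.0, 0, 0, 0],
    [255, -11.4, 0, -4.8, 0, 0, 0],
    [255, -10.9, 0, -5.8, 0, 0, 0],
    [255, -10.4, 0, -6.6, 0, 0, 0],
    [255, -9.9, 0, -7.3, 0, 0, 0],
    [255, -9.3, 0, -8.1, 0, 0, 0]
  ]
}}

```text
t: 28.9
ee_pos: [467.0, 231.7, 126.4]
orientation: [1.237, 1.17, -1.263]
ft_force: [5.5, -60.7, 31.9]
width: 23.0
```

```bash
python3 -c "
from h import *
shot('w16')
im=get_image('scene'); cv2.imwrite('pics/s16.png',im[:,:,::-1]); crop('s16',320,60,180,160,4,'s16c')
o=status.get_obs();print(o['moment'],o['joint_torque'],o['width'])"
```

```text
w16 28.9 [466.98744302 231.68615125 126.42287282] [ 1.23685357  1.17018314 -1.26262255] 22.9995329619584 [  5.5303642  -60.66985498  31.85343152]
[-10.73622281  -0.6201082    0.06720317] [ 28.8918364  -32.26139188 -25.70756078  12.20083416  -7.27225631
   0.12011879] 23.120494345910142
```

View pics/w16.png

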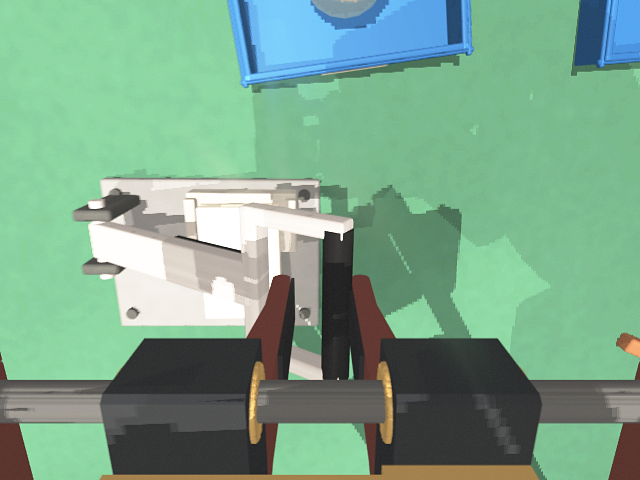

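View pics/s16c.png

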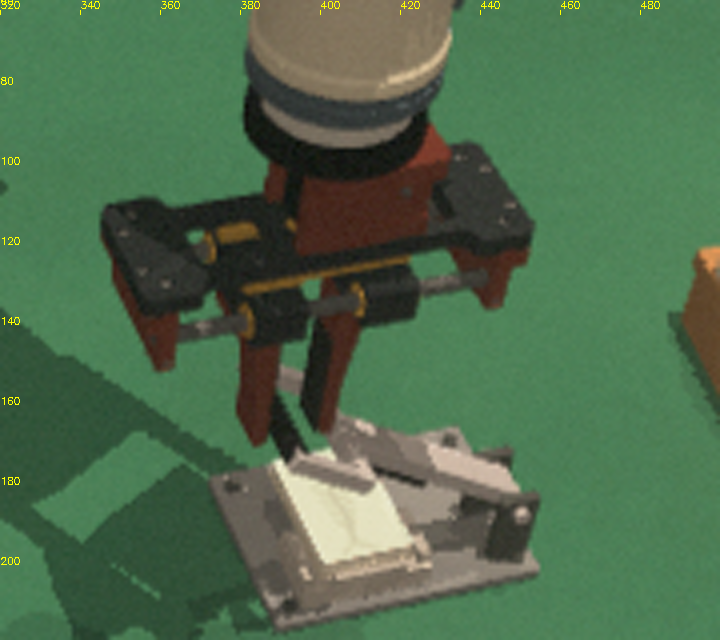

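The handle rod slid down in the fingers and lagged, so the outer finger is now pushing it sideways (−60 N, width 23). Backing off to relieve it before regripping deeper.

Request:
{"fn": "apply_moves", "kwargs": {
  "increments": [
    [255, 0, 0, 3, 0, 0, 0],
    [255, 0, 0, 3, 0, 0, 0],
    [255, 0, 0, 3, 0, 0, 0],
    [255, 0, 0, 3, 0, 0, 0],
    [255, 0, 0, 0, 0, 0, 0],
    [255, 0, 0, 0, 0, 0, 0],
    [255, 0, 0, 0, 0, 0, 0],
    [255, 0, 0, 0, 0, 0, 0]
  ]
}}

```text
t: 30.0
ee_pos: [466.7, 225.3, 126.2]
orientation: [1.247, 1.175, -1.258]
ft_force: [2.4, -28.7, 17.7]
width: 11.0
```

```bash
python3 -c "
from h import *
shot('w17')
crop('w17',220,190,200,200,3,'w17c')"
```

```text
w17 30.0 [466.73930794 225.28490637 126.22803711] [ 1.24709186  1.17459086 -1.25800094] 11.010864131067153 [  2.37436234 -28.72819515  17.70399487]
```

View pics/w17c.png

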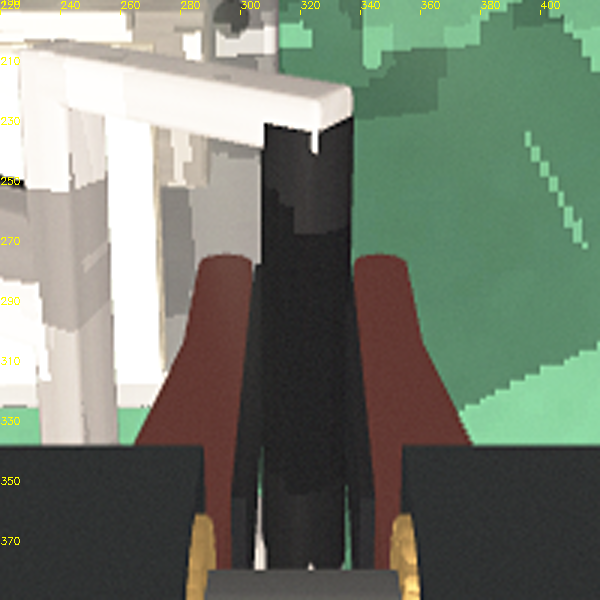

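```bash
python3 -c "
from h import *
np.set_printoptions(precision=2,suppress=True)
for z in (19.7,30,40):
  print(z,atz('wrist',(121.5,154),z,tl('w12')),atz('wrist',(210.7,151.5),z,tl('w13')))
print(tri(ray('wrist',(118,124),tl('w12')),ray('wrist',(211.7,120),tl('w13'))))
print(tri(ray('wrist',(121.7,183.5),tl('w12')),ray('wrist',(211.3,181.5),tl('w13'))))
M=R.from_rotvec(tl('w17')[1]).as_matrix();print(M); print(R.from_rotvec(tl('w15')[1]).as_matrix())
print(proj('wrist',(467,225,131),tl('w17')))
im=get_image('top'); cv2.imwrite('pics/t17.png',im[:,:,::-1]); im=get_image('scene'); cv2.imwrite('pics/s17.png',im[:,:,::-1]); crop('s17',330,100,150,120,5,'s17c'); crop('w16',60,160,320,230,2,'w16c')
"
```

```text
19.7 [475.02 371.11  19.7 ] [475.61 367.03  19.7 ]
30 [476.17 366.16  30.  ] [476.72 364.3   30.  ]
40 [477.29 361.36  40.  ] [477.8  361.66  40.  ]
(array([500.81, 356.95,  48.11]), [np.float64(0.7094076104885136), np.float64(0.7094076104885129)])
(array([455.55, 361.29,  46.48]), [np.float64(0.09902367786266095), np.float64(0.09902367786270128)])
[[-0.    1.   -0.06]
 [-0.01 -0.06 -1.  ]
 [-1.   -0.    0.01]]
[[ 0.    1.   -0.06]
 [ 0.   -0.06 -1.  ]
 [-1.    0.   -0.  ]]
[322.52 312.77]
```

View pics/s17c.png

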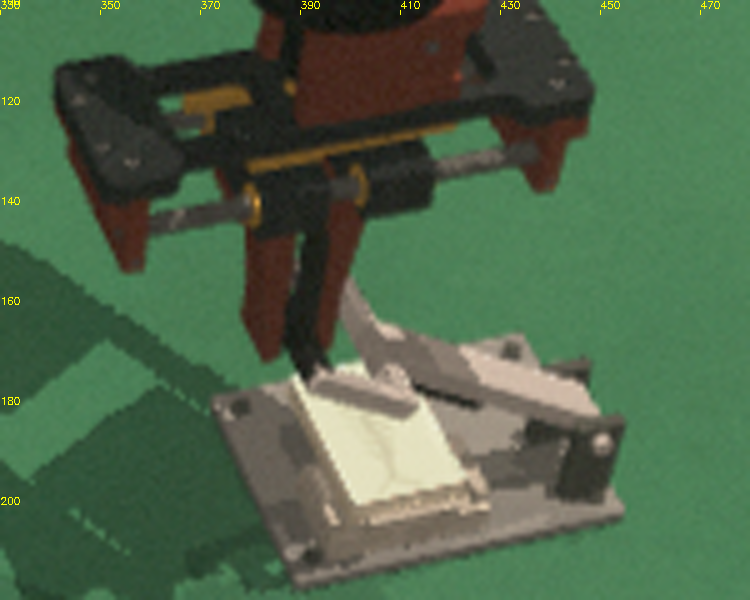

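View pics/w17.png

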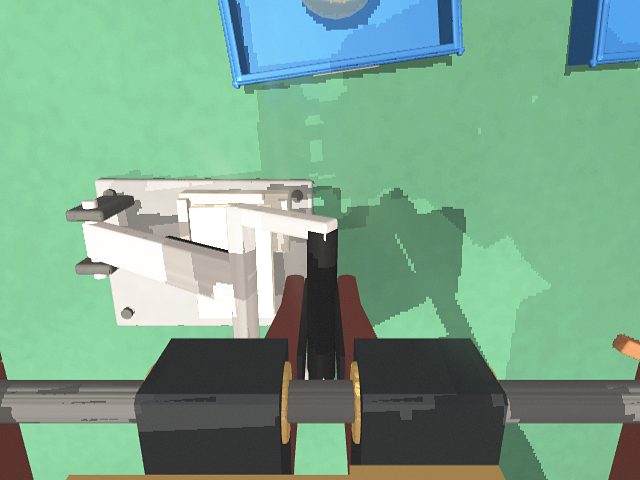

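The text's hinge height is measured from the bed's face (so 43.5 mm above the table, and my two views give the hinge pins at ~47 mm), so my arc was wrong. Recomputing the arc from the actual angle, ~33°.

```bash
python3 -c "
import numpy as np
th=np.radians(np.linspace(33,108,19)); y=-160*np.cos(th); z=160*np.sin(th)
Y=np.round(y-y[0],1);Z=np.round(z-z[0],1)
for a,b in zip(np.diff(Y),np.diff(Z)): print([255,float(round(-b,1)),0,float(round(-a,1)),0,0,0])
"
```

```text
[255, -9.5, 0, -6.7, 0, 0, 0]
[255, -9.0, 0, -7.3, 0, 0, 0]
[255, -8.5, 0, -8.0, 0, 0, 0]
[255, -7.8, 0, -8.6, 0, 0, 0]
[255, -7.2, 0, -9.2, 0, 0, 0]
[255, -6.5, 0, -9.6, 0, 0, 0]
[255, -5.8, 0, -10.1, 0, 0, 0]
[255, -5.1, 0, -10.5, 0, 0, 0]
[255, -4.3, 0, -10.8, 0, 0, 0]
[255, -3.5, 0, -11.1, 0, 0, 0]
[255, -2.6, 0, -11.3, 0, 0, 0]
[255, -1.9, 0, -11.5, 0, 0, 0]
[255, -1.0, 0, -11.6, 0, 0, 0]
[255, -0.1, 0, -11.6, 0, 0, 0]
[255, 0.7, 0, -11.6, 0, 0, 0]
[255, 1.5, 0, -11.6, 0, 0, 0]
[255, 2.4, 0, -11.3, 0, 0, 0]
[255, 3.2, 0, -11.2, 0, 0, 0]
```

Request:
{"fn": "apply_moves", "kwargs": {
  "increments": [
    [255, 0, 0, 2, 0, 0, 0],
    [255, 0.5, 0, 2.3, 0, 0, 0],
    [255, 0, 0, 0, 0, 0, 0],
    [255, -9.5, 0, -6.7, 0, 0, 0],
    [255, -9.0, 0, -7.3, 0, 0, 0],
    [255, -8.5, 0, -8.0, 0, 0, 0],
    [255, -7.8, 0, -8.6, 0, 0, 0],
    [255, 0, 0, 0, 0, 0, 0]
  ]
}}

```text
t: 31.15
ee_pos: [468.8, 253.5, 161.5]
orientation: [1.25, 1.175, -1.256]
ft_force: [-0.7, -19.9, 21.9]
width: 11.4
```

Request:
{"fn": "apply_moves", "kwargs": {
  "increments": [
    [255, -2, 0, 3, 0, 0, 0],
    [255, 0, 0, 0, 0, 0, 0],
    [255, -7.2, 0, -9.2, 0, 0, 0],
    [255, -6.5, 0, -9.6, 0, 0, 0],
    [255, -5.8, 0, -10.1, 0, 0, 0],
    [255, -5.1, 0, -10.5, 0, 0, 0],
    [255, -4.3, 0, -10.8, 0, 0, 0],
    [255, 0, 0, 0, 0, 0, 0]
  ]
}}

```text
t: 32.15
ee_pos: [472.2, 304.0, 192.2]
orientation: [1.256, 1.178, -1.253]
ft_force: [-0.6, -2.8, 12.8]
width: 11.1
```

Request:
{"fn": "apply_moves", "kwargs": {
  "increments": [
    [255, -4.5, 0, -11.1, 0, 0, 0],
    [255, -3.1, 0, -11.3, 0, 0, 0],
    [255, -1.9, 0, -11.5, 0, 0, 0],
    [255, -1.0, 0, -11.6, 0, 0, 0],
    [255, -0.1, 0, -11.6, 0, 0, 0],
    [255, 0.7, 0, -11.6, 0, 0, 0],
    [255, 1.5, 0, -11.6, 0, 0, 0],
    [255, 0, 0, 0, 0, 0, 0]
  ]
}}

```text
t: 33.15
ee_pos: [477.4, 384.9, 199.4]
orientation: [1.257, 1.179, -1.252]
ft_force: [5.2, 2.5, 1.9]
width: 11.1
```

Request:
{"fn": "apply_moves", "kwargs": {
  "increments": [
    [255, 2.4, 0, -11.3, 0, 0, 0],
    [255, 3.4, 0, -11.2, 0, 0, 0],
    [255, 0.5, 0, -1.5, 0, 0, 0],
    [255, 0, 0, 0, 0, 0, 0],
    [255, 0, 0, 0, 0, 0, 0],
    [255, 0, 0, 0, 0, 0, 0],
    [255, 0, 0, 0, 0, 0, 0],
    [255, 0, 0, 0, 0, 0, 0]
  ]
}}

```text
t: 34.15
ee_pos: [478.9, 408.0, 193.2]
orientation: [1.257, 1.178, -1.253]
ft_force: [5.2, -0.3, 1.7]
width: 10.8
```

```bash
python3 -c "
from h import *
shot('w18');im=get_image('scene'); cv2.imwrite('pics/s18.png',im[:,:,::-1]); crop('s18',330,50,170,160,4,'s18c')"
```

```text
w18 34.15 [478.87455572 407.95609015 193.15222313] [ 1.25718233  1.17832408 -1.25324677] 10.849752055885045 [ 5.18842473 -0.31319944  1.73009183]
```

View pics/s18c.png

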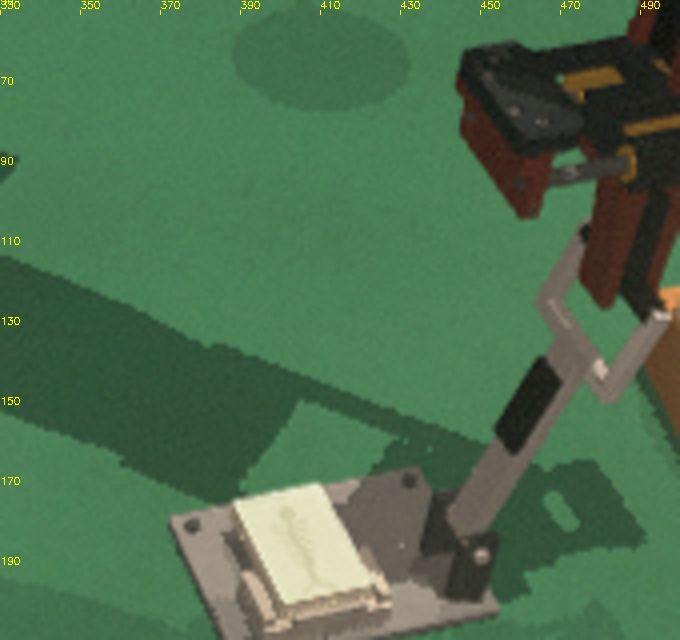

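View pics/w18.png

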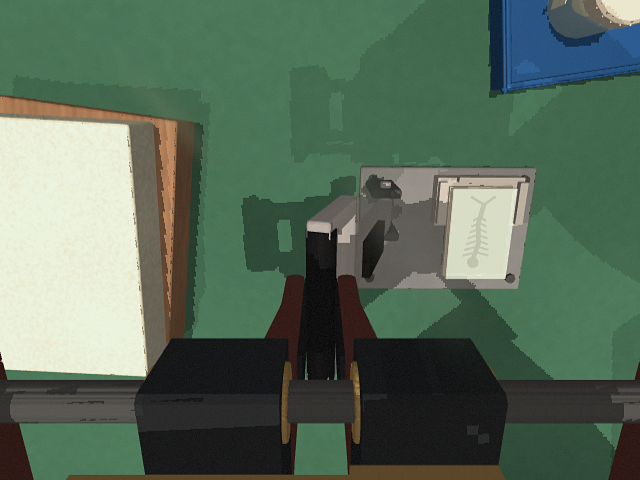

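```bash
python3 -c "
from h import *
np.set_printoptions(precision=2,suppress=True)
crop('w18',420,160,120,130,5,'w18c')"
```

```text
(no output)
```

View pics/w18c.png

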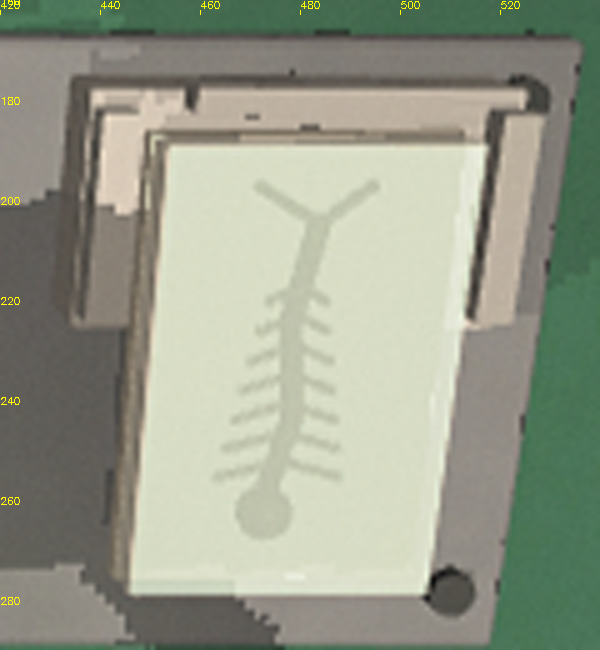

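Request:
{"fn": "apply_moves", "kwargs": {
  "increments": [
    [160, 0, 0, 0, 0, 0, 0],
    [160, 0, 0, 0, 0, 0, 0],
    [160, 0, 0, 0, 0, 0, 0],
    [160, 0, 0, 0, 0, 0, 0],
    [160, -10, 0, 0, 0, 0, 0],
    [160, -25, 0, 0, 0, 0, 0],
    [160, -30, 0, 0, 0, 0, 0],
    [160, 0, 0, 0, 0, 0, 0]
  ]
}}

```text
t: 35.25
ee_pos: [479.2, 408.8, 260.7]
orientation: [1.26, 1.179, -1.25]
ft_force: [0.3, -0.6, -0.9]
width: 33.1
```

```bash
python3 -c "
from h import *
np.set_printoptions(precision=2,suppress=True)
P=[]
for u,v in [(130,593),(430,597),(487,143),(165,143)]:
  p=atz('wrist',(420+u/5-.4,160+v/5-.4),32.2,tl('w18')); P.append(p[:2]); print(p)
P=np.array(P); print(P.mean(0)); d=P[2]+P[3]-P[0]-P[1]; print(np.degrees(np.arctan2(d[1],d[0])),np.linalg.norm(d)/2)
im=get_image('scene'); cv2.imwrite('pics/s19.png',im[:,:,::-1]); crop('s19',330,50,170,160,4,'s19c')"
```

```text
[415.75 308.96  32.2 ]
[411.91 259.33  32.2 ]
[488.14 255.59  32.2 ]
[491.3  305.38  32.2 ]
[451.77 282.32]
-2.756902071125487 75.97238868218543
```

View pics/s19c.png

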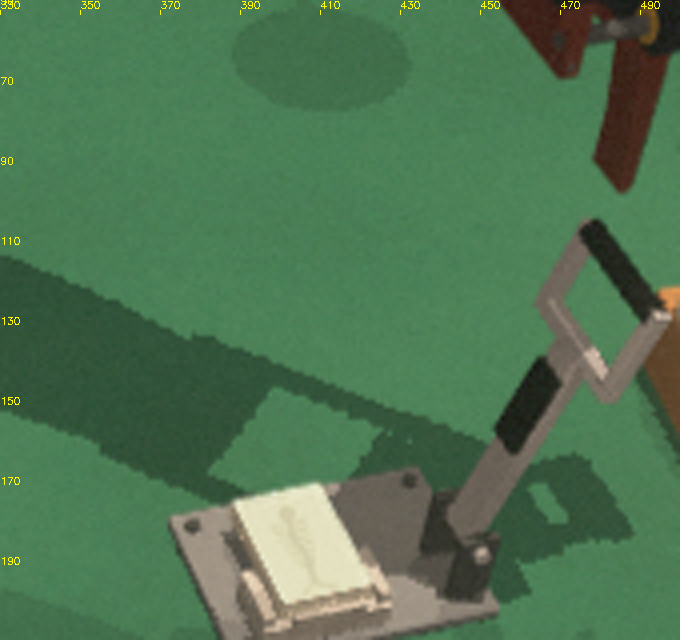

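Request:
{"fn": "apply_moves", "kwargs": {
  "increments": [
    [52, 0, -15.4, 42.6, 0, 0, 0],
    [52, 0, -15.4, 42.6, 0, 0, 0],
    [52, 0, -15.4, 42.6, 0, 0, 0],
    [52, 0, 0, 0, 0, 0, 0],
    [52, 50, 0, 0, 0, 0, 0],
    [52, 60, 0, 0, 0, 0, 0],
    [52, 40, 0, 0, 0, 0, 0],
    [52, 0, 0, 0, 0, 0, 0]
  ]
}}

```text
t: 36.3
ee_pos: [422.0, 282.4, 104.5]
orientation: [1.25, 1.18, -1.261]
ft_force: [-0.1, 0.3, 1.2]
width: 69.6
```

```bash
python3 -c "
from h import *
shot('w20')"
```

```text
w20 36.3 [422.04414042 282.41518208 104.4774587 ] [ 1.2495274   1.18049279 -1.26109253] 69.63898076870538 [-0.09828184  0.34434196  1.18997898]
```

View pics/w20.png

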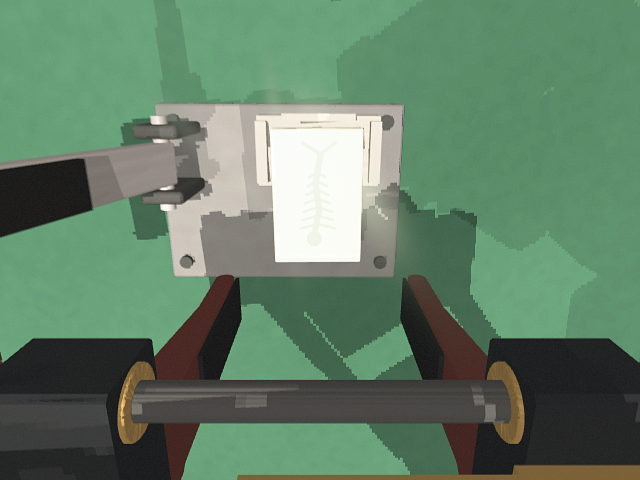

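```bash
python3 -c "
from h import *
np.set_printoptions(precision=2,suppress=True)
print(status.get_obs()['ee_pos'])
for p in [(274.5,262),(360.5,262),(272.5,128),(362.5,129)]: print(atz('wrist',p,32.2,tl('w20')))"
```

```text
[423.41 283.23 106.5 ]
[415.43 310.27  32.2 ]
[412.16 259.73  32.2 ]
[491.87 303.92  32.2 ]
[488.3  256.03  32.2 ]
```

Request:
{"fn": "apply_moves", "kwargs": {
  "increments": [
    [52, 30, 0, 0, 0, 0, 0],
    [52, 25, 0, 0, 0, 0, 0],
    [52, 12, 0, 0, 0, 0, 0],
    [52, 0, 0, 0, 0, 0, 0],
    [52, 0, 0, 0, 0, 0, 0],
    [52, 0, 0, 0, 0, 0, 0],
    [52, 0, 0, 0, 0, 0, 0],
    [52, 0, 0, 0, 0, 0, 0]
  ]
}}

```text
t: 37.35
ee_pos: [423.9, 283.1, 40.8]
orientation: [1.256, 1.179, -1.255]
ft_force: [-0.5, -0.2, 0.8]
width: 70.1
```

Request:
{"fn": "apply_moves", "kwargs": {
  "increments": [
    [52, 5, 1, -0.4, 0, 0, 0],
    [52, 3.6, 0, 0, 0, 0, 0],
    [52, 0, 0, 0, 0, 0, 0],
    [52, 0, 0, 0, 0, 0, 0],
    [255, 0, 0, 0, 0, 0, 0],
    [255, 0, 0, 0, 0, 0, 0],
    [255, 0, 0, 0, 0, 0, 0],
    [255, 0, 0, 0, 0, 0, 0]
  ]
}}

```text
t: 38.35
ee_pos: [424.9, 283.4, 32.0]
orientation: [1.255, 1.179, -1.255]
ft_force: [-0.9, 0.0, 1.9]
width: 49.7
```

Request:
{"fn": "apply_moves", "kwargs": {
  "increments": [
    [255, 0, 0, 0, 0, 0, 0],
    [255, 0, 0, 0, 0, 0, 0],
    [255, 0, 0, 0, 0, 0, 0],
    [255, 0, 0, 0, 0, 0, 0],
    [255, 0, 0, 0, 0, 0, 0],
    [255, 0, 0, 0, 0, 0, 0],
    [255, 0, 0, 0, 0, 0, 0],
    [255, 0, 0, 0, 0, 0, 0]
  ]
}}

```text
t: 39.35
ee_pos: [424.9, 283.4, 32.0]
orientation: [1.255, 1.179, -1.255]
ft_force: [-0.7, 0.9, 4.9]
width: 49.5
```

```bash
python3 -c "
from h import *
shot('w21')"
```

```text
w21 39.35 [424.90741955 283.41135983  32.04977508] [ 1.25534506  1.17888036 -1.25511245] 49.45633623711053 [-0.67100298  0.8987449   4.88922611]
```

View pics/w21.png

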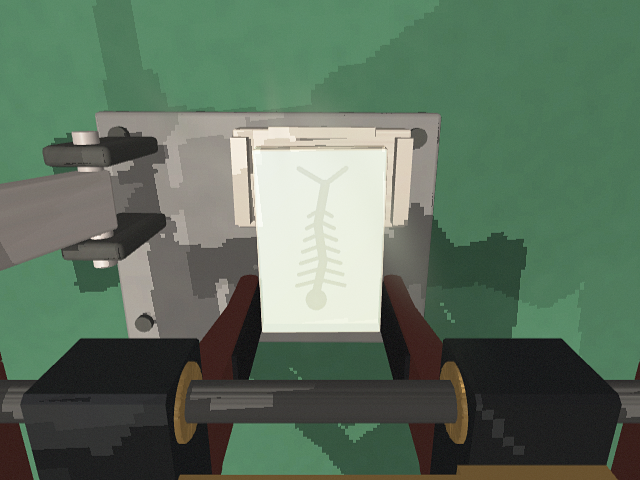

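Block gripped (49.5 mm), its near edge at row 332. Sliding straight out along the bed.

Request:
{"fn": "apply_moves", "kwargs": {
  "increments": [
    [255, 0, -4, 0, 0, 0, 0],
    [255, 0, -8, 0, 0, 0, 0],
    [255, 0, -9, 0, 0, 0, 0],
    [255, 0, -9, 0, 0, 0, 0],
    [255, 0, -9, 0, 0, 0, 0],
    [255, 0, -9, 0, 0, 0, 0],
    [255, 0, -9, 0, 0, 0, 0],
    [255, 0, -9, 0, 0, 0, 0]
  ]
}}

```text
t: 40.4
ee_pos: [358.2, 287.4, 31.9]
orientation: [1.255, 1.179, -1.256]
ft_force: [0.4, -0.3, -0.0]
width: 49.5
```

```bash
python3 -c "
from h import *
shot('w22')"
```

```text
w22 40.4 [358.19011901 287.42184833  31.91152156] [ 1.25488529  1.17898182 -1.25562081] 49.54582018996874 [ 0.35184187 -0.26252472 -0.01269338]
```

View pics/w22.png

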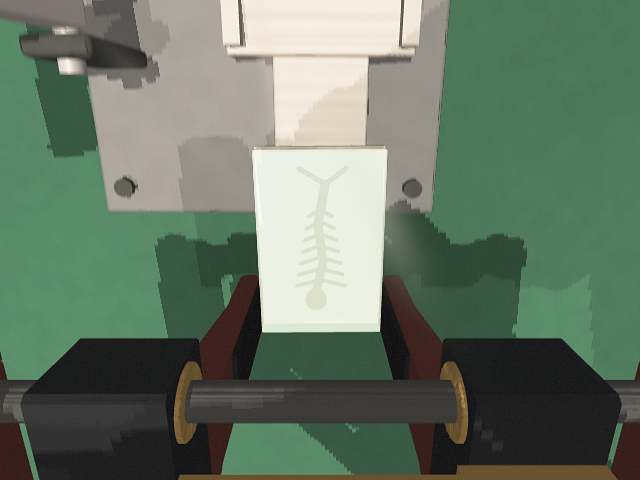

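Request:
{"fn": "apply_moves", "kwargs": {
  "increments": [
    [255, -8, 0, 0, 0, 0, 0],
    [255, -27, 0, 0, 0, 0, 0],
    [255, -35, 0, 0, 0, 0, 0],
    [255, 0, 0, 0, -4.4, 0, 0],
    [255, 0, 14, 18.3, 0, 0, 0],
    [255, 0, 28.3, 36.6, 0, 0, 0],
    [255, 0, 28.3, 36.6, 0, 0, 0],
    [255, 0, 28.3, 36.6, 0, 0, 0]
  ]
}}

```text
t: 41.45
ee_pos: [460.7, 159.6, 102.5]
orientation: [1.199, 1.216, -1.198]
ft_force: [0.6, 1.0, -0.3]
width: 49.5
```

Request:
{"fn": "apply_moves", "kwargs": {
  "increments": [
    [255, 0, 28.3, 36.6, 0, 0, 0],
    [255, 0, 28.3, 36.6, 0, 0, 0],
    [255, 0, 28.3, 36.6, 0, 0, 0],
    [255, 0, 28.3, 36.6, 0, 0, 0],
    [255, 0, 14.3, 18.3, 0, 0, 0],
    [255, 0, 0, 0, 0, 0, 0],
    [255, 0, 0, 0, 0, 0, 0],
    [255, 0, 0, 0, 0, 0, 0]
  ]
}}

```text
t: 42.45
ee_pos: [588.6, -1.0, 101.9]
orientation: [1.197, 1.217, -1.198]
ft_force: [-0.9, 0.3, -0.2]
width: 49.7
```

```bash
python3 -c "
from h import *
shot('w23')"
```

```text
w23 42.45 [588.55845482  -0.9769918  101.92049716] [ 1.19744977  1.21728677 -1.1984773 ] 49.66401632037047 [-0.86483146  0.32972662 -0.23055122]
```

View pics/w23.png

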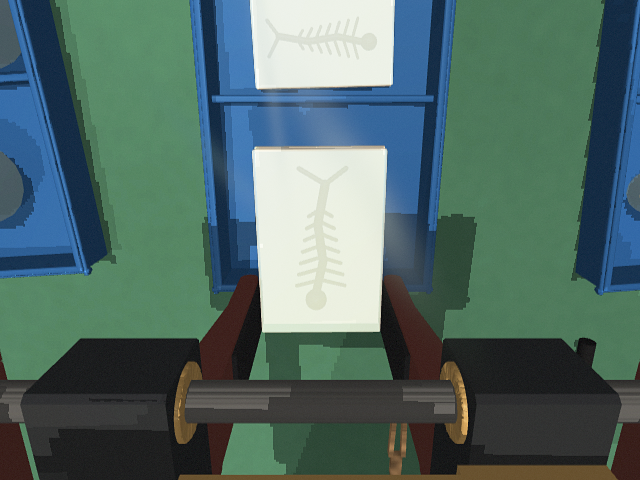

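```bash
python3 -c "
from h import *
np.set_printoptions(precision=2,suppress=True)
for p,z in [((217,291),28),((432,290),28),((214,99),24),((434,99),24)]: print(atz('wrist',p,z-1.8,tl('w23')))"
```

```text
[559.25  62.47  26.2 ]
[561.89 -68.88  26.2 ]
[671.23  58.42  22.2 ]
[672.94 -60.56  22.2 ]
```

Request:
{"fn": "apply_moves", "kwargs": {
  "increments": [
    [255, 30, 0, 0, 0, 0, 0],
    [255, 30, 0, 1, 0, 0, 0],
    [255, 15, 0, 0, 0, 0, 0],
    [255, 3, 0, 0, 0, 0, 0],
    [255, 0, 0, 0, 0, 0, 0],
    [255, 0, 0, 0, 0, 0, 0],
    [255, 0, 0, 0, 0, 0, 0],
    [255, 0, 0, 0, 0, 0, 0]
  ]
}}

```text
t: 43.5
ee_pos: [589.8, -3.1, 24.4]
orientation: [1.199, 1.215, -1.198]
ft_force: [0.6, -0.8, 0.0]
width: 49.2
```

Request:
{"fn": "apply_moves", "kwargs": {
  "increments": [
    [255, 3, 0, 0, 0, 0, 0],
    [255, 2, 0, 0, 0, 0, 0],
    [255, 1.5, 0, 0, 0, 0, 0],
    [255, 1, 0, 0, 0, 0, 0],
    [255, 1, 0, 0, 0, 0, 0],
    [255, 0.7, 0, 0, 0, 0, 0],
    [255, 0, 0, 0, 0, 0, 0],
    [255, 0, 0, 0, 0, 0, 0]
  ]
}}

```text
t: 44.5
ee_pos: [589.5, -3.1, 14.8]
orientation: [1.199, 1.216, -1.199]
ft_force: [-1.6, -0.2, -0.4]
width: 49.9
```

```bash
python3 -c "
from h import *
shot('w24')"
```

```text
w24 44.5 [589.49835214  -3.07594656  14.8012353 ] [ 1.19878841  1.21584308 -1.19882825] 49.91765228696525 [-1.60587816 -0.23832602 -0.41552973]
```

View pics/w24.png

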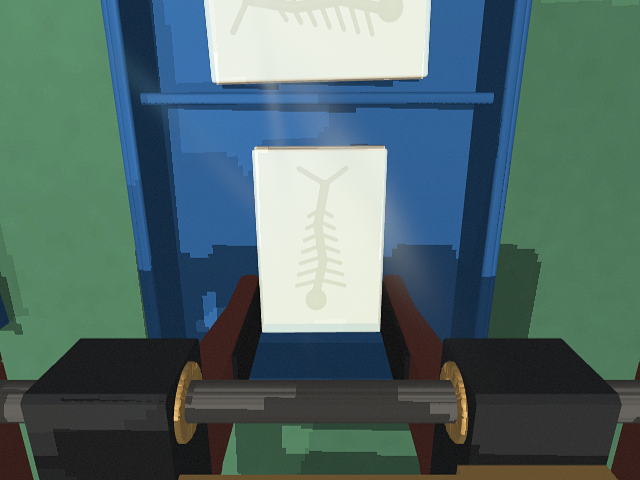

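Request:
{"fn": "apply_moves", "kwargs": {
  "increments": [
    [255, 0.4, 0, 0, 0, 0, 0],
    [255, 0.3, 0, 0, 0, 0, 0],
    [255, 0, 0, 0, 0, 0, 0],
    [255, 0, 0, 0, 0, 0, 0],
    [255, 0, 0, 0, 0, 0, 0],
    [255, 0, 0, 0, 0, 0, 0],
    [255, 0, 0, 0, 0, 0, 0],
    [255, 0, 0, 0, 0, 0, 0]
  ]
}}

```text
t: 45.55
ee_pos: [589.5, -3.1, 14.1]
orientation: [1.199, 1.216, -1.199]
ft_force: [-0.8, 0.2, -0.2]
width: 49.4
```

Request:
{"fn": "apply_moves", "kwargs": {
  "increments": [
    [90, 0, 0, 0, 0, 0, 0],
    [90, 0, 0, 0, 0, 0, 0],
    [90, 0, 0, 0, 0, 0, 0],
    [90, 0, 0, 0, 0, 0, 0],
    [90, -3, 0, 0, 0, 0, 0],
    [90, -15, 0, 0, 0, 0, 0],
    [90, -40, 0, 0, 0, 0, 0],
    [90, -45, 0, 0, 0, 0, 0]
  ]
}}

```text
t: 46.55
ee_pos: [589.2, -3.1, 118.6]
orientation: [1.199, 1.216, -1.199]
ft_force: [0.1, 0.5, 0.6]
width: 56.9
```

Request:
{"fn": "apply_moves", "kwargs": {
  "increments": [
    [90, -50, 0, 0, 0, 0, 0],
    [90, -50, 0, 0, 0, 0, 0],
    [90, 0, -40, 0, 0, 0, 0],
    [90, 0, -50, 0, 0, 0, 0],
    [90, 0, -50, 0, 0, 0, 0],
    [90, 0, 0, 0, 0, 0, 0],
    [90, 0, 0, 0, 0, 0, 0],
    [90, 0, 0, 0, 0, 0, 0]
  ]
}}

```text
t: 47.55
ee_pos: [451.1, -5.1, 217.6]
orientation: [1.2, 1.215, -1.198]
ft_force: [0.0, -0.3, 0.2]
width: 57.0
```

```bash
python3 -c "
from h import *
shot('w25')
for n in ('top','scene'):
    im=get_image(n); cv2.imwrite(f'pics/{n}25.png',im[:,:,::-1])"
```

```text
w25 47.55 [451.08307469  -5.08521666 217.63341877] [ 1.19956198  1.21455313 -1.19761773] 57.04260518063911 [ 0.04849762 -0.28416843  0.2437938 ]
```

View pics/w25.png

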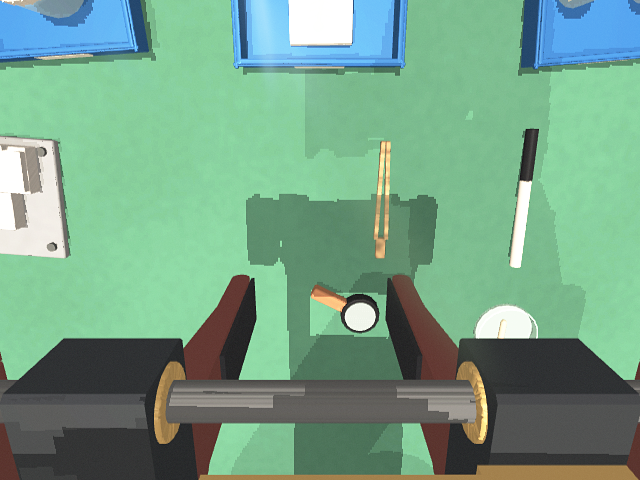

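View pics/top25.png

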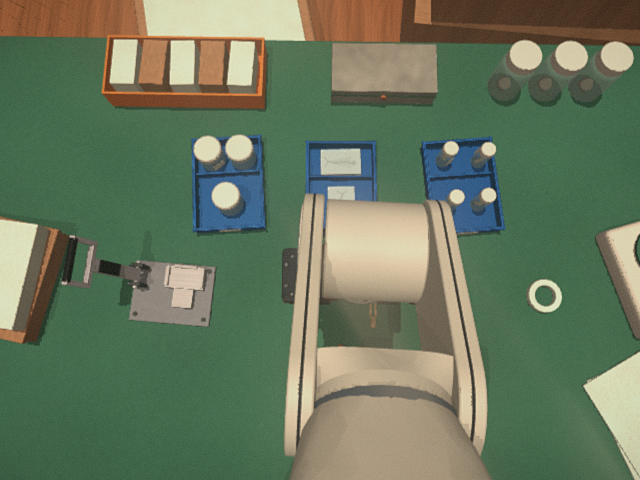

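View pics/scene25.png

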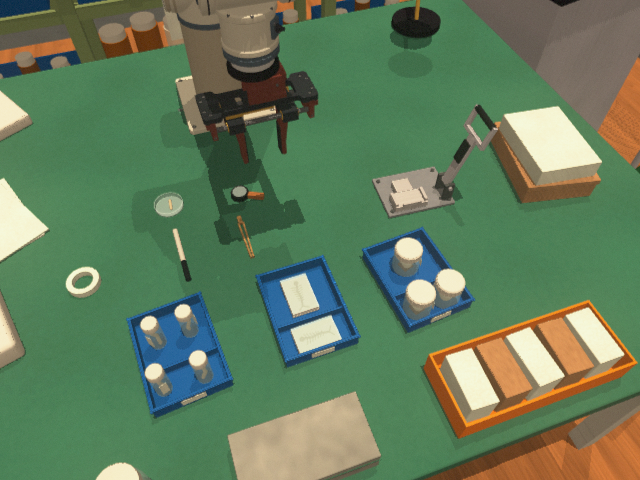

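All four specimens are in their compartments. In the scene view the jar is at (408,257), the tubes at (152,331) and (186,320), and the block at (299,295). The bar stands open, and the stored specimens are at the same pixels as before.

```bash
python3 -c "
from workcell import *
print(status.get_obs()['qvel'].round(3)); print(close_job())"
```

```text
[ 0.    -0.001  0.009 -0.002 -0.     0.001]
the job is handed in; nothing more can be done
None
```

The job is handed in at about 47.7 s of the 106 s allowed. All four specimens are in the near compartments of their trays: both tubes and the jar are standing and the block is lying flat, white side down. The clamp bar was opened to about 107° and left there. The block was then slid about 66 mm along the bed before I lifted it. The final top and scene pictures agree with this, and the specimens already in the trays are where they were.

**What went wrong:** I first took the hinge height as above the table rather than above the bed, so the first arc of the bar was wrong. The sideways wrist force rose to about 61 N (limit 120 N) and the fingers were pushed open to 23 mm on the handle. I backed off and recomputed the arc. In the next two moves it still read about 30 N and then 13 N; it was about 5 N when the bar reached its end position.

**What disagreed:** the wrist camera read heights about 2 mm below those given, and the fixed cameras differed from it by 2–3 mm. I used the wrist camera for the grasps, and used the given heights minus that 2 mm where its two views were too close together. The given heights set how far I lowered the specimens into the trays.

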